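# Fetch the solder reel from the back of the rack

### The job

The reel of solder lies at the far end of the long wooden rack, shut in behind the bottle and the flux pot. Stand those two on the green cutting mat, then lay the reel flat in the middle of the round cork coaster, and only then put the two back in the rack, upright, each in exactly the spot it came from. Do not tip anything over, and leave the mug, the clip stand and the side cutters alone.

Things in the scene. Friction and masses are not known exactly. Their poses are not given: they have to be found in the camera images.
- rack: (Sizes here and below in mm.) Fixed open-topped dark wooden rack (a long trough), outside 210 x 74 x 36 high, walls and floor 6 thick (inside 198 x 62, 30 deep). Origin: centre of its underside, on the table. Its x axis runs along its length, away from the robot; y across. The reel lies at its +x end, about 38 from the end wall; bottle and pot stand in one row in front of it, in either order, about 50 apart, about 10 from one another, from the reel and from the walls.
- mat_top (a point): Fixed green cutting mat with a white grid, 200 (x) x 150 (y), 3 thick. Point: centre of its top face, z up.
- coaster_top (a point): Fixed round cork coaster, 100 in diameter, 6 thick. Point: centre of its top face, z up.
- reel_mid (a point): Loose reel of solder lying flat: white flanges, grey winding, a solid disc 48 in diameter, 30 high, its top level with the top of the rack, about 150 g. Point: its centre, 15 above its underside. The side walls leave about 7 beside it, so that fingers fit only along the rack's x axis, once the thing in front of it is gone.
- bottle_mid (a point): Loose round white bottle, 40 in diameter, with a black round screw cap; 90 high, about 110 g. Point: its centre, 45 above its underside. The shoulder ends 58 above the underside; the cap is 26 in diameter, from 58 to 90: lift it by the cap.
- pot_mid (a point): Loose aluminium flux pot, round, 40 in diameter at the foot and 34 at 50 above the underside, with an upright flat grey tab on top, 30 long (its x axis) and 12 thick (its y axis), from 50 to 84; 84 high, about 140 g. Point: its centre, 42 above its underside. Lift it by the tab, fingers closing along its y axis, which lies across the rack within about 0.2 rad.
- mug: Loose white mug, 80 in diameter, 90 high; bystander. Origin: centre of its underside.
- stand: Loose clip stand (helping hands): dark block 60 x 60 x 20, post and crossbar with two clips, about 120 high, 190 wide; bystander. Origin: centre of its underside.
- cutters: Loose side cutters with red handles, lying flat, 140 long, 12 high; bystander. Origin: at the pivot, on the table.
Mind the look-alikes: they are no part of the job. Leave any orange look-alike of the part that bears pot_mid alone. Leave any purple look-alike of the part that bears bottle_mid alone.

How it is judged:
By the outcome, as a careful person would: the job done as asked, in the order asked, and still so for the second after the job is handed in, with the robot touching nothing.
It also fails if it takes over 131 s, if anything falls off the work surface, if the arm or the gripper's body presses on something with over 40 N, if the wrist force passes 120 N, or if a joint passes its speed limit or range.

### The arm

A 6-joint arm with a two-finger parallel gripper is mounted at the origin on the work surface. World frame = base frame: x ahead of the robot, y to its left, z up, the work surface at z = 0. Lengths are in m, angles in rad, forces in N, time in s.
With the tool pointing down it reaches from about 0.375 to 0.975 m from the base axis. Payload 3.8 kg.
Tool frame: the origin (TCP) lies at the very end of the fingers, on their centre line; the grasp point (between the pads) lies 19 mm behind it; x points along the fingers, y is the direction in which the jaws open and shut, and the axes are right-handed (so a half turn about x gives the same grasp; the last joint's range is limited). The gripper opens to 88 mm and grips with 3 to 60 N. Pads are 18 mm wide; open, the fingers measure 123 mm over their backs; the gripper's body (75 mm by 187 mm) begins 45 mm behind the grasp point.
Start: joints at [-1.383, 0.264, 1.604, -0, 1.274, -0.037], TCP at [0.15, -0.658, 0.239] pointing down, gripper open.
Joint ranges: [-2.63, 2.63], [-0.94, 2.18], [0.31, 2.57], [-1.31, 4.45], [0, 2.66], [-2.55, 2.55]. Speed limits (rad/s): [2.57, 2.57, 3.14, 3.14, 3.14, 3.14].

### API

Orientations are given as a unit quaternion [x, y, z, w].
In Python, from station import ctrl gives the robot as it stands.
- The arm moves only by the tool servo_tool, never from a script. Its argument "plan" is a list that holds one entry, the list of rows, each a list of 5 numbers: the opening in per cent of the stroke, from 0 (shut) to 100 (fully open), then the shift along the tool's x, y, z in mm, then the turn about the tool's x in rad. In form: [[[fingers, tx, ty, tz, roll], ...]]. A call has 1 to 10 rows; each row is the pose to reach, as a shift and turn from the pose measured when the call began, along the tool's axes at that moment; what a row does not reach only later rows make up. A row lasts 1/10 s, in which the tool goes at most 50 mm and 8.59 degrees, less where a joint would pass 70% of its speed; a pose out of reach is approached as far as the arm can. A call with a gripper value outside its range is refused whole. The fingers move at their own pace and stop on an object; "force" is the grip in N (left out, the last holds). Time passes only in rows, so rows that repeat a pose let the fingers close. It gives the time, the measured TCP pose, the force and the opening at its end, in the units of the state.
- ctrl.read_state(): the state, without advancing time (a new reading comes with each control period).
- ctrl.capture(name): name is "scene" or "top"; returns the picture (420x560x3 uint8, red, green, blue); there is no depth.
- ctrl.calibration(name): a dict with "camera_matrix" (3x3 intrinsics, pixels), "extrinsics" (4x4, takes a point from camera to world coordinates). Camera axes: x right, y down, z forward; pixel columns grow to the right and rows downward; lengths in m; the calibration is good to about 2 mm. A picture is of the moment at which its call begins. calibration takes no time and is no camera call.
- ctrl.finish_job(): hands the job in, once; it reports no verdict.
The state is a dict: "clock": time; "joint_pos": joint angles; "joint_vel": joint speeds; "joint_torque": joint torques, N m; "tool_pos": TCP position; "ee_rot": TCP orientation; "wrist_force": force on the tool from outside, world axes, zero at the start; "torque": the same for the moment, N m; "width": finger opening in m.
Only numpy, scipy, OpenCV 4.12 (cv2) and the standard library are available. Lean on these libraries where they do the work, as an engineer would, in place of code of your own. Each camera call takes 0.05 s, during which the arm holds its last target.

## Working session

There is one attempt and no reset: what is moved stays moved. The work goes in short steps, Python scripts to look and compute and a tool call to move; the robot and the scene stay as the last step left them, time stands still between calls to the robot, and variables do not carry over. Pictures are saved under pics/ and viewed, and the job is handed in when it is done.

Besides the shell and the picture viewer there is one more tool, called after "Request:" as a command line: name --argument value ..., lists and objects as JSON in quotes. servo_tool: Moves the arm, as the interface text tells. Its arguments: {"type":"object","properties":{"plan":{"type":"array"},"force":{"type":"number"}},"required":["plan"]}

```bash
mkdir -p pics; ls; python3 - <<'E'
from station import ctrl
import cv2
s=ctrl.read_state(); print({k:(v if not hasattr(v,'tolist') else v.tolist()) for k,v in s.items()})
for n in ("scene","top"):
    im=ctrl.capture(n); cv2.imwrite(f"pics/{n}0.png",im[:,:,::-1]); c=ctrl.calibration(n); print(n,c)
E
```

```text
pics
{'clock': 0.0, 'joint_pos': [-1.3829005965388221, 0.2647204285250827, 1.6053713755707775, -1.0934495148269785e-05, 1.2737319758306593, -0.03688865818080916], 'joint_vel': [0.001141152109370984, 0.00028817636994740215, -0.0011684798505143912, -0.0003532053766581277, 0.001055302432249545, -1.0613927599871177e-05], 'joint_torque': [-0.0005439267442852724, -50.21109580993652, -35.68817496299744, 0.07266796426847577, 0.029193463269621134, -0.00019524067738529993], 'tool_pos': [0.15032186963616162, -0.6573066972760239, 0.23741150062898475], 'ee_rot': [-0.7025816405025381, -0.08009344571776067, 0.7027080146898191, -0.07852085374288266], 'wrist_force': [-0.08336097130637093, 0.810821648737081, 0.563810235111593], 'torque': [0.015216540805960896, -0.02489304503144849, -0.009727884321066678], 'width': 0.08807293706969319}
scene {'camera_matrix': array([[539.26806612,   0.        , 283.0422936 ],
       [  0.        , 539.26806612, 201.59218199],
       [  0.        ,   0.        ,   1.        ]]), 'extrinsics': array([[-0.49961253,  0.71538867, -0.48847351,  1.13476309],
       [ 0.86611475,  0.42246646, -0.26714664,  0.2844895 ],
       [ 0.01524999, -0.55654392, -0.83067822,  0.96853123],
       [ 0.        ,  0.        ,  0.        ,  1.        ]])}
top {'camera_matrix': array([[453.18884125,   0.        , 273.41781362],
       [  0.        , 453.18884125, 210.69397527],
       [  0.        ,   0.        ,   1.        ]]), 'extrinsics': array([[ 0.00309391, -0.98475667,  0.17391012,  0.45399489],
       [-0.99995513, -0.00460374, -0.0082789 , -0.01209927],
       [ 0.00895334, -0.1738767 , -0.98472673,  0.96244695],
       [ 0.        ,  0.        ,  0.        ,  1.        ]])}
```

View pics/scene0.png

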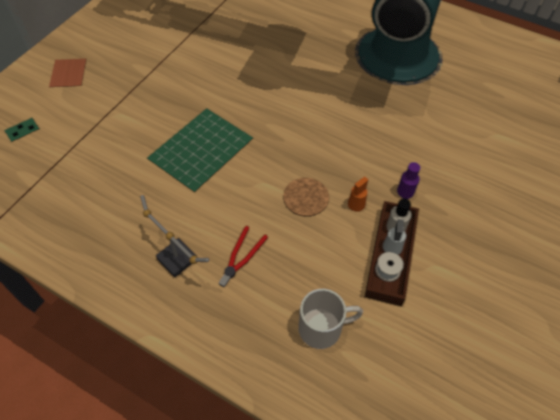

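View pics/top0.png

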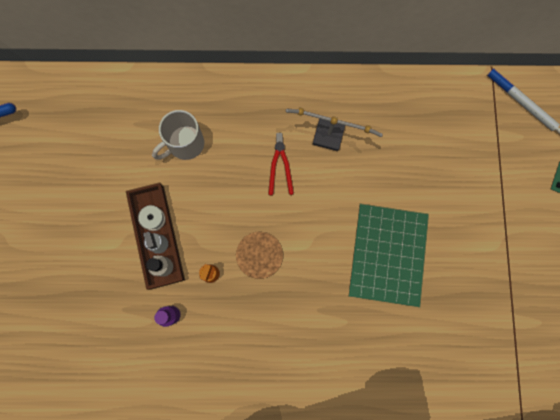

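The scene view shows the rack at (395,250) with the bottle (403,210), pot (397,235) and reel (390,265). In the top view the rack is at (155,237), the mat at (390,255) and the coaster at (260,255). The look-alikes are orange (208,273) and purple (167,316). Next I'll zoom in to measure.

```bash
cat > h.py <<'E'
import numpy as np, cv2
from station import ctrl
def cal(n):
    c=ctrl.calibration(n); return np.array(c["camera_matrix"]),np.array(c["extrinsics"])
def ray(n,u,v):
    K,E=cal(n); d=E[:3,:3]@np.linalg.solve(K,[u,v,1.]); return E[:3,3],d/np.linalg.norm(d)
def plane(n,u,v,z):
    o,d=ray(n,u,v); return (o+d*(z-o[2])/d[2])
def proj(n,P):
    K,E=cal(n); P=np.atleast_2d(P); c=(P-E[:3,3])@E[:3,:3]; q=c@K.T; return q[:,:2]/q[:,2:]
def tri(a,b):
    A=np.zeros((3,3));B=np.zeros(3);rs=[ray("scene",*a),ray("top",*b)]
    for o,d in rs:
        M=np.eye(3)-np.outer(d,d);A+=M;B+=M@o
    p=np.linalg.solve(A,B); return p,[np.linalg.norm((np.eye(3)-np.outer(d,d))@(p-o)) for o,d in rs]
def crop(im,x,y,w,h,s,name):
    cv2.imwrite("pics/"+name,cv2.resize(im[y:y+h,x:x+w],None,fx=s,fy=s,interpolation=cv2.INTER_CUBIC))
E
python3 - <<'E'
from h import *
t=cv2.imread("pics/top0.png"); s=cv2.imread("pics/scene0.png")
crop(t,115,175,110,115,5,"t_rack.png"); crop(s,350,190,90,120,5,"s_rack.png")
# mat, coaster
hsv=cv2.cvtColor(t,cv2.COLOR_BGR2HSV); 
m=cv2.inRange(hsv,(60,80,30),(95,255,255)); m=cv2.morphologyEx(m,cv2.MORPH_CLOSE,np.ones((5,5)))
c=max(cv2.findContours(m,0,1)[0],key=cv2.contourArea); r=cv2.minAreaRect(c); print(r); 
print("mat top",plane("top",*r[0],.003)); print([plane("top",*p,.003)[:2].round(3) for p in cv2.boxPoints(r)])
hsv=cv2.cvtColor(s,cv2.COLOR_BGR2HSV); 
m=cv2.inRange(hsv,(60,80,30),(95,255,255)); m=cv2.morphologyEx(m,cv2.MORPH_CLOSE,np.ones((5,5)))
c=max(cv2.findContours(m,0,1)[0],key=cv2.contourArea); M=cv2.moments(c); print("mat scene",plane("scene",M['m10']/M['m00'],M['m01']/M['m00'],.003))
crop(t,225,222,70,70,8,"t_co.png"); crop(s,270,165,70,60,8,"s_co.png")
E
```

```text
((389.35308837890625, 254.98194885253906), (70.5576400756836, 93.28166198730469), 7.001267433166504)
mat top [ 0.52932197 -0.26605502  0.003     ]
[array([ 0.442, -0.177]), array([ 0.638, -0.207]), array([ 0.62 , -0.358]), array([ 0.425, -0.323])]
mat scene [ 0.53863004 -0.26370539  0.003     ]
```

View pics/t_rack.png

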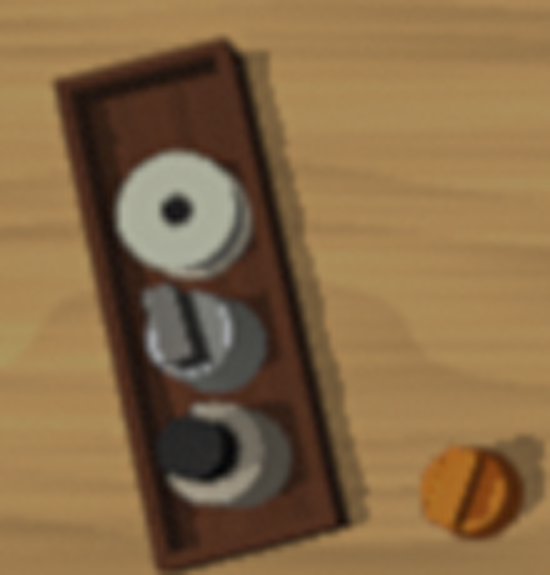

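View pics/s_rack.png

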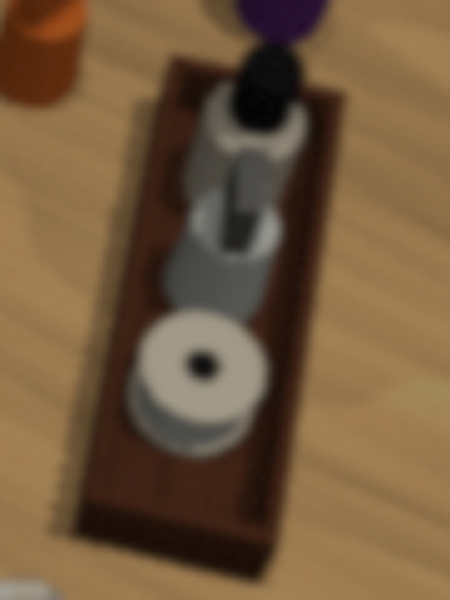

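View pics/t_co.png

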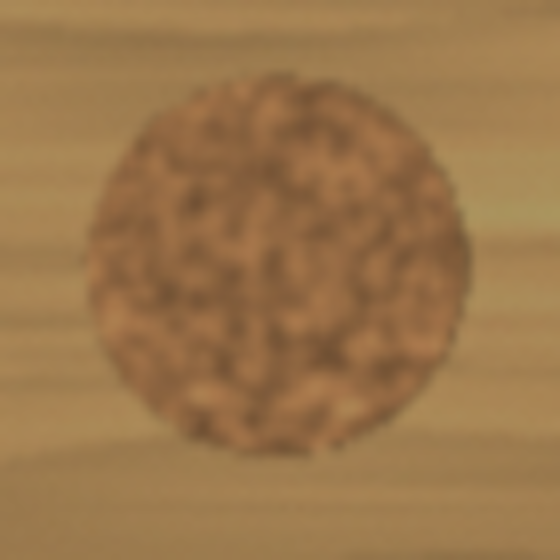

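View pics/s_co.png

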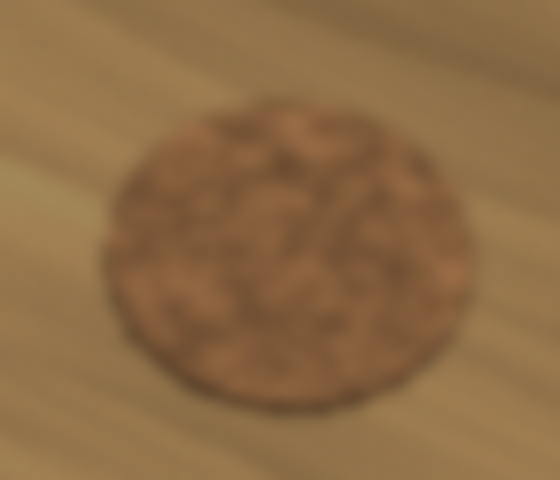

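```bash
python3 - <<'E'
from h import *
T=lambda x,y,x0,y0,s:(x0+(x+.5)/s-.5,y0+(y+.5)/s-.5)
t=lambda x,y:T(x,y,115,175,5); s=lambda x,y:T(x,y,350,190,5)
np.set_printoptions(precision=4,suppress=True)
for n,a,b,z in (("coaster",T(290,248,270,165,8),T(279,264,225,222,8),.006),("reel",s(203,365),t(177,210),.036),("cap",s(275,72),t(190,446),.096),("tab",s(252,165),t(174,326),.090)):
    print(n,plane("scene",*a,z),plane("top",*b,z),*tri(a,b))
print("tabdir",[plane("top",*t(*p),.09) for p in((158,287),(189,363))])
print("rack top corners",[plane("top",*t(*p),.036)[:2] for p in((58,83),(228,40),(350,522),(165,570))])
print("rack scene",[plane("scene",*s(*p),.036)[:2] for p in((172,60),(345,95),(275,545),(83,505))])
# mat corners scene
im=cv2.imread("pics/scene0.png"); hsv=cv2.cvtColor(im,cv2.COLOR_BGR2HSV)
for n in("scene","top"):
    im=cv2.imread(f"pics/{n}0.png"); hsv=cv2.cvtColor(im,cv2.COLOR_BGR2HSV)
    m=cv2.inRange(hsv,(60,80,30),(95,255,255)); m=cv2.morphologyEx(m,cv2.MORPH_CLOSE,np.ones((5,5)))
    c=max(cv2.findContours(m,0,1)[0],key=cv2.contourArea); h=cv2.convexHull(c)
    W=np.array([plane(n,*p[0],.003)[:2] for p in h],np.float32)*1000; print(n,cv2.minAreaRect(W))
E
```

```text
coaster [0.53   0.0096 0.006 ] [0.5289 0.009  0.006 ] [0.529  0.0091 0.0044] [np.float64(2.871150151447196e-05), np.float64(2.8711501514430848e-05)]
reel [0.6041 0.235  0.036 ] [0.604  0.2351 0.036 ] [0.604  0.2351 0.036 ] [np.float64(3.843081585835633e-05), np.float64(3.8430815858376384e-05)]
cap [0.506  0.2108 0.096 ] [0.5036 0.2096 0.096 ] [0.5038 0.2105 0.0928] [np.float64(9.617838412209416e-05), np.float64(9.617838412207264e-05)]
tab [0.546  0.2195 0.09  ] [0.55   0.2195 0.09  ] [0.5492 0.2191 0.0942] [np.float64(0.0007307643127809726), np.float64(0.0007307643127810985)]
tabdir [array([0.5651, 0.2265, 0.09  ]), array([0.5357, 0.2131, 0.09  ])]
rack top corners [array([0.6575, 0.2873]), array([0.6762, 0.2174]), array([0.4768, 0.159 ]), array([0.4574, 0.2325])]
rack scene [array([0.4792, 0.1662]), array([0.4586, 0.2354]), array([0.6597, 0.2886]), array([0.6813, 0.2198])]
scene ((533.9242553710938, -265.1618347167969), (143.43357849121094, 193.4552764892578), 81.58843231201172)
top ((531.1471557617188, -264.8271484375), (146.41468811035156, 195.37840270996094), 81.53780364990234)
```

```bash
python3 - <<'E'
from h import *
np.set_printoptions(precision=4,suppress=True)
for n,(x,y,w,h),p in (("top",(140,250,35,30),(.5045,.21)),("scene",(388,193,30,30),(.5045,.21))):
    im=cv2.imread(f"pics/{n}0.png"); c=im[y:y+h,x:x+w]
    c=cv2.resize(c,None,fx=8,fy=8,interpolation=cv2.INTER_CUBIC)
    m=(c.max(2)<50).astype(np.uint8); 
    k,l,st,ce=cv2.connectedComponentsWithStats(m); i=1+np.argmax(st[1:,4]); print(n,st[i],[s.tolist() for s in st[1:] if s[4]>200])
    v,u=np.nonzero(l==i); u=x+(u+.5)/8-.5; v=y+(v+.5)/8-.5
    O=cal(n)[1][:3,3][:2]; 
    # angle of horizontal bearing from camera foot: use vertical plane through camera
    b=[]
    for uu,vv in zip(u[::3],v[::3]):
        o,d=ray(n,uu,vv); b.append(np.arctan2(d[1],d[0]))
    b=np.array(b); b=np.unwrap(b); print(n,"bearing",(b.min()+b.max())/2, "half",(b.max()-b.min())/2, O, "exp half",.013/np.hypot(*(np.array(p)-O)))
t=cv2.imread("pics/top0.png"); s=cv2.imread("pics/scene0.png")
crop(t,138,228,36,30,16,"t_pot.png"); crop(s,378,215,34,42,14,"s_pot.png")
E
```

```text
top [   11     0   170   240 16359] [[11, 0, 170, 240, 16359]]Traceback (most recent call last):
  File "<stdin>", line 13, in <module>
  File "h.py", line 6, in ray
    K,E=cal(n); d=E[:3,:3]@np.linalg.solve(K,[u,v,1.]); return E[:3,3],d/np.linalg.norm(d)
        ~~~^^^
  File "h.py", line 4, in cal
    c=ctrl.calibration(n); return np.array(c["camera_matrix"]),np.array(c["extrinsics"])
ValueError: time passes only in moves, steps and waits
```

```bash
sed -i 's/^def cal(n):/import functools\n@functools.lru_cache\ndef cal(n):/' h.py; python3 - <<'E'
from h import *
np.set_printoptions(precision=4,suppress=True)
L=[]
for n,(x,y,w,h),p in (("top",(140,250,35,30),(.5045,.21)),("scene",(388,193,30,30),(.5045,.21))):
    im=cv2.imread(f"pics/{n}0.png"); c=im[y:y+h,x:x+w]
    c=cv2.resize(c,None,fx=8,fy=8,interpolation=cv2.INTER_CUBIC).astype(int)
    m=((c.max(2)<80)&(c.max(2)-c.min(2)<20)).astype(np.uint8); cv2.imwrite(f"pics/cm_{n}.png",np.hstack([c,np.repeat(m[:,:,None]*255,3,2)]))
    k,l,st,ce=cv2.connectedComponentsWithStats(m); i=1+np.argmax(st[1:,4]); print(n,st[i])
    v,u=np.nonzero(l==i); u=x+(u+.5)/8-.5; v=y+(v+.5)/8-.5
    O=cal(n)[1][:3,3][:2]
    b=np.unwrap([np.arctan2(*ray(n,a,e)[1][1::-1]) for a,e in zip(u[::3],v[::3])])
    th=(b.min()+b.max())/2; print(n,th,(b.max()-b.min())/2,"exp",.013/np.hypot(*(np.array(p)-O))); L.append((O,th))
N=np.array([[-np.sin(t),np.cos(t)] for _,t in L]); print("bottle",np.linalg.solve(N,[n@o for n,(o,_) in zip(N,L)]))
t=cv2.imread("pics/top0.png"); s=cv2.imread("pics/scene0.png")
crop(t,138,228,36,30,16,"t_pot.png"); crop(s,378,215,34,42,14,"s_pot.png")
cv2.imwrite("pics/cm.png",np.vstack([cv2.resize(cv2.imread("pics/cm_top.png"),(560,240)),cv2.resize(cv2.imread("pics/cm_scene.png"),(560,280))]))
E
```

```text
top [   16     0   171   240 14932]
top 1.3728732455504775 0.1094879182715841 exp 0.05707529683671379
scene [    0    30   205   210 19021]
scene -3.0232628153547005 0.039539764248800235 exp 0.020483740606872646
bottle [0.4983 0.2088][ WARN:0@0.728] global loadsave.cpp:1063 imwrite_ Unsupported depth image for selected encoder is fallbacked to CV_8U.
```

View pics/t_pot.png

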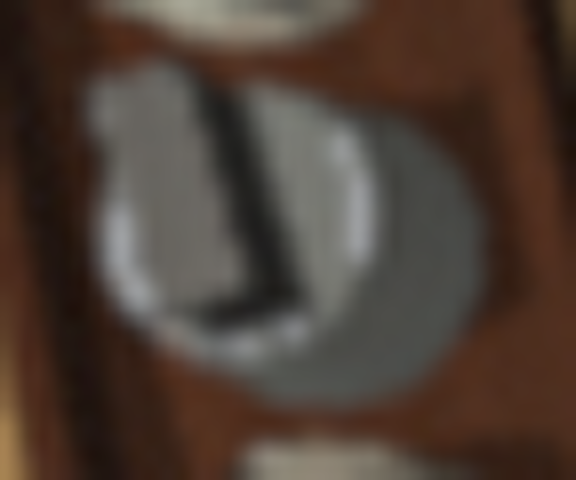

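View pics/s_pot.png

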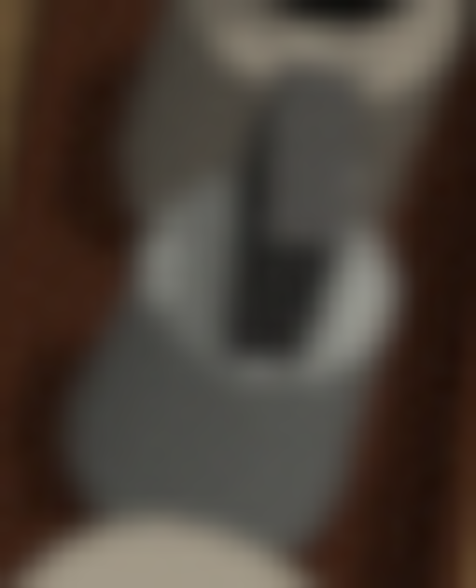

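View pics/cm.png

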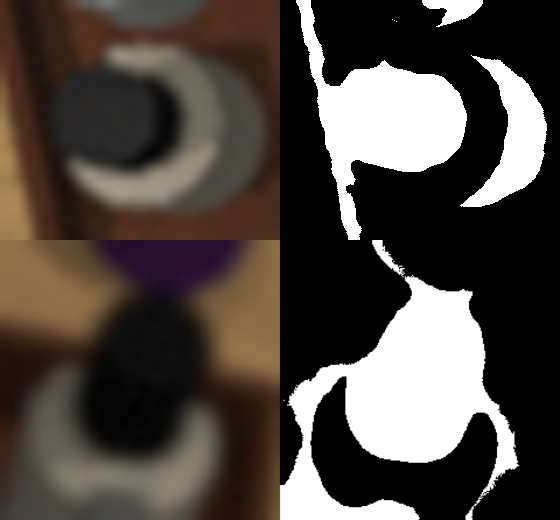

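```bash
python3 - <<'E'
from h import *
np.set_printoptions(precision=4,suppress=True)
T=lambda x,y,x0,y0,s:(x0+(x+.5)/s-.5,y0+(y+.5)/s-.5)
for n,a,b,z in (("pot rim",T(269,269,378,215,14),T(236,219,138,228,16),.056),("cap",T(153,98,388,193,280/30),T(104,117,140,250,8),.096)):
    print(n,plane("scene",*a,z),plane("top",*b,z),*tri(a,b))
# tab corners top
q=[plane("top",*T(*p,138,228,16),.09) for p in((85,95),(185,62),(245,285),(150,312))]; print(q,np.mean(q,0))
e=q[0]+q[1]-q[2]-q[3]; print("tab yaw",np.arctan2(e[1],e[0]))
for p in((.5505,.2195),(.5515,.2205)):
  for n in("top","scene"): print(n,proj(n,[*p,.056]),proj(n,[*p,.09]))
for a in ((.2,-.0),):
  pass
E
```

```text
pot rim [0.5504 0.2216 0.056 ] [0.5509 0.2227 0.056 ] [0.5509 0.222  0.0571] [np.float64(0.00039037068727749784), np.float64(0.00039037068727749833)]
cap [0.5046 0.2089 0.096 ] [0.5029 0.2096 0.096 ] [0.5032 0.2093 0.0946] [np.float64(0.0006708409444606566), np.float64(0.000670840944460658)]
[array([0.5622, 0.2328, 0.09  ]), array([0.5663, 0.221 , 0.09  ]), array([0.5393, 0.2124, 0.09  ]), array([0.536 , 0.2236, 0.09  ])] [0.5509 0.2224 0.09  ]
tab yaw 0.3221204025325389
top [[153.8587 241.4119]] [[149.4365 239.5232]]
scene [[395.7483 233.3311]] [[399.102  224.3165]]
top [[153.3828 240.9123]] [[148.9431 239.0048]]
scene [[396.0151 233.9325]] [[399.3785 224.9278]]
```

```bash
cat >> h.py <<'E'
from scipy.spatial.transform import Rotation as R
def go(x,y,z,yaw=None):
    """shift/roll to bring TCP to x,y,z with jaw axis (tool y) at yaw (mod pi)"""
    s=ctrl.read_state(); Rm=R.from_quat(s["ee_rot"]).as_matrix(); p=np.array(s["tool_pos"])
    d=Rm.T@(np.array([x,y,z])-p)*1000
    r=0
    cur=np.arctan2(Rm[1,1],Rm[0,1])
    if yaw is not None: r=-((yaw-cur+np.pi/2)%np.pi-np.pi/2)
    print("t",round(s["clock"],2),"tcp",p.round(4),"jawyaw",round(cur,3),"q1,q6",np.round(s["joint_pos"],2)[[0,5]],"w",round(s["width"],4),"| shift",d.round(1),"roll",round(r,3),"| axis",Rm[:,0].round(3),"F",np.round(s["wrist_force"],1))
E
python3 - <<'E'
from h import *
np.set_printoptions(precision=3,suppress=True)
print("orange",plane("top",208,272,.08),"purple",plane("top",163,316,.09),"mug rim",plane("top",180,130,.09),"stand",plane("top",329,134,.02))
print("orange s",plane("scene",361,184,.084),"purple s",plane("scene",413,170,.09),"mug",plane("scene",323,312,.09))
s=ctrl.read_state(); print(R.from_quat(s["ee_rot"]).as_matrix())
go(.5035,.2093,.25,.27+np.pi/2)
E
```

```text
orange [0.489 0.106 0.08 ] purple [0.407 0.187 0.09 ] mug rim [0.772 0.169 0.09 ] stand [ 0.791 -0.141  0.02 ]
orange s [0.497 0.115 0.084] purple s [0.415 0.193 0.09 ] mug [0.782 0.176 0.09 ]
[[-0.     0.223 -0.975]
 [ 0.002 -0.975 -0.223]
 [-1.    -0.002 -0.   ]]
t 0.1 tcp [ 0.15  -0.657  0.237] jawyaw -1.346 q1,q6 [-1.38 -0.04] w 0.0885 | shift [ -10.9 -766.2 -537.5] roll -0.045 | axis [-0.     0.002 -1.   ] F [ 0.8 -0.2 -0.2]
```

Request:
servo_tool --plan '[[[100, -10, -150, -200, 0], [100, -10, -280, -370, 0], [100, -10, -280, -370, 0], [100, -10, -280, -370, 0], [100, -10, -280, -370, 0], [100, -10, -280, -370, 0], [100, -10, -280, -370, 0], [100, -10, -280, -370, 0], [100, -10, -280, -370, 0], [100, -10, -280, -370, 0]]]' --force 20

```text
clock: 1.1
tool_pos: [0.4507, -0.2984, 0.2479]
ee_rot: [0.703, 0.082, -0.702, 0.08]
wrist_force: [-0.7, 0.6, -0.8]
width: 0.088
```

```bash
python3 -c "
from h import *
go(.5035,.2093,.25,.27+np.pi/2)"
```

```text
t 1.1 tcp [ 0.4507 -0.2984  0.2479] jawyaw -1.342 q1,q6 [-0.63  0.71] w 0.088 | shift [-4.000e-01 -4.825e+02 -1.666e+02] roll -0.041 | axis [ 0.     0.003 -1.   ] F [-0.7  0.6 -0.8]
```

Request:
servo_tool --plan '[[[100, 0, -482, -167, -0.04], [100, 0, -482, -167, -0.04], [100, 0, -482, -167, -0.04], [100, 0, -482, -167, -0.04], [100, 0, -482, -167, -0.04], [100, 0, -482, -167, -0.04], [100, 0, -482, -167, -0.04], [100, 0, -482, -167, -0.04], [100, 0, -482, -167, -0.04], [100, 0, -482, -167, -0.04]]]'

```text
clock: 2.1
tool_pos: [0.5024, 0.1964, 0.2494]
ee_rot: [0.701, 0.096, -0.701, 0.094]
wrist_force: [1.6, -0.3, 0.2]
width: 0.0882
```

Request:
servo_tool --plan '[[[100, 0, 0, 0, 0], [100, 0, 0, 0, 0], [100, 0, 0, 0, 0]]]'

```text
clock: 2.4
tool_pos: [0.5022, 0.1951, 0.2489]
ee_rot: [-0.701, -0.095, 0.701, -0.094]
wrist_force: [0.7, -0.1, -0.2]
width: 0.088
```

```bash
python3 -c "
from h import *
go(.5035,.2093,.12,.27+np.pi/2)
go(.5035,.2093,.068,.27+np.pi/2)"
```

```text
t 2.4 tcp [0.5022 0.1951 0.2489] jawyaw -1.303 q1,q6 [0.32 1.63] w 0.088 | shift [128.9 -13.1  -5. ] roll -0.002 | axis [-0.001  0.002 -1.   ] F [ 0.7 -0.1 -0.2]
t 2.4 tcp [0.5022 0.1951 0.2489] jawyaw -1.303 q1,q6 [0.32 1.63] w 0.088 | shift [180.9 -13.   -5. ] roll -0.002 | axis [-0.001  0.002 -1.   ] F [ 0.7 -0.1 -0.2]
```

Request:
servo_tool --plan '[[[100, 30, -13, -5, 0], [100, 70, -13, -5, 0], [100, 110, -13, -5, 0], [100, 129, -13, -5, 0], [100, 129, -13, -5, 0], [100, 129, -13, -5, 0]]]'

```text
clock: 3.0
tool_pos: [0.5038, 0.2077, 0.1202]
ee_rot: [-0.701, -0.094, 0.701, -0.093]
wrist_force: [0.1, 1.0, 0.2]
width: 0.0879
```

```bash
python3 -c "
from h import *
go(.5035,.2093,.068,.27+np.pi/2)
t=ctrl.capture('top')[:,:,::-1];s=ctrl.capture('scene')[:,:,::-1]
crop(t,100,190,140,120,5,'a1.png');crop(s,330,120,130,150,4,'a2.png')"
```

```text
t 3.0 tcp [0.5038 0.2077 0.1202] jawyaw -1.305 q1,q6 [0.34 1.65] w 0.0879 | shift [52.2 -1.5 -0.1] roll -0.004 | axis [-0.001  0.001 -1.   ] F [0.1 1.  0.2]
```

View pics/a2.png

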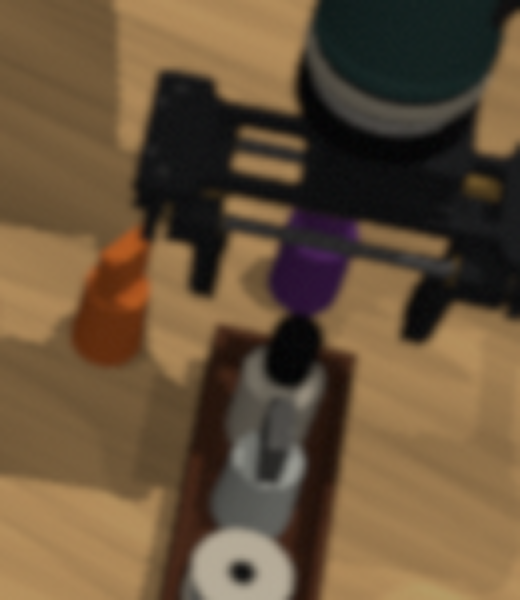

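View pics/a1.png

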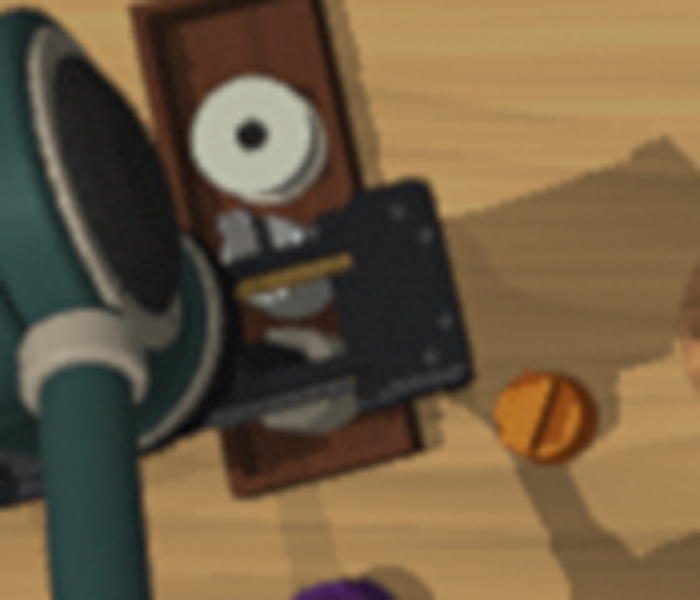

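Both views show the open fingers straddling the cap: tips at about (205,290) and (415,335) in the scene crop. I'll check that against the projection, then descend.

```bash
python3 -c "
from h import *
print((proj('scene',[.5038,.2077,.12])-[330,120])*4)
print((proj('scene',[.5035,.2093,.096])-[330,120])*4)
go(.5035,.2093,.068,.27+np.pi/2)"
```

```text
[[304.25794641 302.20148508]]
[[297.47015506 330.95316945]]
t 3.1 tcp [0.5051 0.2088 0.122 ] jawyaw -1.304 q1,q6 [0.35 1.65] w 0.088 | shift [54.  -0.8  1.6] roll -0.003 | axis [ 0.003  0.003 -1.   ] F [0.7 0.2 0.3]
```

Request:
servo_tool --plan '[[[100, 20, -2, 0, 0], [100, 40, -2, 0, 0], [100, 52, -2, 0, 0], [100, 52, -2, 0, 0], [100, 52, -2, 0, 0]]]'

```text
clock: 3.6
tool_pos: [0.5054, 0.211, 0.0709]
ee_rot: [0.702, 0.095, -0.699, 0.093]
wrist_force: [0.3, -0.6, 0.6]
width: 0.0881
```

```bash
python3 -c "
from h import *
go(.5035,.2093,.068,.27+np.pi/2)"
```

```text
t 3.6 tcp [0.5054 0.211  0.0709] jawyaw -1.304 q1,q6 [0.35 1.65] w 0.0881 | shift [2.9 1.2 2.3] roll -0.003 | axis [ 0.004  0.003 -1.   ] F [ 0.3 -0.6  0.6]
```

Request:
servo_tool --plan '[[[100, 2, 1, 2, 0], [100, 2, 1, 2, 0], [100, 2, 1, 2, 0]]]'

```text
clock: 3.9
tool_pos: [0.5041, 0.2097, 0.0695]
ee_rot: [0.703, 0.095, -0.699, 0.093]
wrist_force: [0.3, 0.1, 0.2]
width: 0.0885
```

```bash
python3 -c "
from h import *
go(.5035,.2093,.068,.27+np.pi/2)"
```

```text
t 3.9 tcp [0.5041 0.2097 0.0695] jawyaw -1.304 q1,q6 [0.35 1.65] w 0.0885 | shift [1.5 0.2 0.7] roll -0.003 | axis [ 0.005  0.003 -1.   ] F [0.3 0.1 0.2]
```

Request:
servo_tool --plan '[[[50, 0, 0, 0, 0], [40, 0, 0, 0, 0], [35, 0, 0, 0, 0], [20, 0, 0, 0, 0], [20, 0, 0, 0, 0], [20, 0, 0, 0, 0], [20, 0, 0, 0, 0], [20, 0, 0, 0, 0]]]' --force 20

```text
clock: 4.7
tool_pos: [0.5041, 0.2097, 0.0695]
ee_rot: [0.703, 0.095, -0.699, 0.093]
wrist_force: [-0.4, -0.8, -0.1]
width: 0.026
```

```bash
python3 -c "
from h import *
go(.5035,.2093,.068,.27+np.pi/2)"
```

```text
t 4.7 tcp [0.5041 0.2097 0.0695] jawyaw -1.304 q1,q6 [0.35 1.65] w 0.026 | shift [1.5 0.2 0.7] roll -0.003 | axis [ 0.005  0.003 -1.   ] F [-0.4 -0.8 -0.1]
```

Request:
servo_tool --plan '[[[20, -10, 0, 0, 0], [20, -30, 0, 0, 0], [20, -60, 0, 0, 0], [20, -100, 0, 0, 0], [20, -140, 0, 0, 0], [20, -180, 0, 0, 0], [20, -180, 0, 0, 0], [20, -180, 0, 0, 0]]]'

```text
clock: 5.5
tool_pos: [0.5038, 0.2092, 0.2511]
ee_rot: [0.704, 0.095, -0.698, 0.093]
wrist_force: [0.4, -0.2, -1.9]
width: 0.0251
```

```bash
python3 -c "
from h import *
go(.49,-.255,.24)"
```

```text
t 5.5 tcp [0.5038 0.2092 0.2511] jawyaw -1.304 q1,q6 [0.35 1.65] w 0.0251 | shift [  9.  444.2 135.7] roll 0 | axis [ 0.007  0.004 -1.   ] F [ 0.4 -0.2 -1.9]
```

Request:
servo_tool --plan '[[[20, 0, 30, 9, 0], [20, 0, 70, 21, 0], [20, 0, 115, 35, 0], [20, 3, 160, 49, 0], [20, 4, 205, 63, 0], [20, 5, 250, 76, 0], [20, 6, 295, 90, 0], [20, 7, 340, 104, 0], [20, 8, 385, 118, 0], [20, 9, 420, 128, 0]]]'

```text
clock: 6.5
tool_pos: [0.4889, -0.2314, 0.2373]
ee_rot: [0.702, 0.095, -0.699, 0.091]
wrist_force: [1.2, -0.1, -2.4]
width: 0.0254
```

Request:
servo_tool --plan '[[[20, 0, 24, 8, 0], [20, 0, 24, 8, 0], [20, 0, 24, 8, 0], [20, 0, 24, 8, 0]]]'

```text
clock: 6.9
tool_pos: [0.4869, -0.2554, 0.2357]
ee_rot: [0.702, 0.096, -0.7, 0.091]
wrist_force: [0.1, -0.2, -1.8]
width: 0.0256
```

```bash
python3 -c "
from h import *
go(.49,-.255,.0695-.0025)"
```

```text
t 6.9 tcp [ 0.4869 -0.2554  0.2357] jawyaw -1.305 q1,q6 [-0.53  0.77] w 0.0256 | shift [168.7   1.7  -2.6] roll 0 | axis [ 0.001  0.008 -1.   ] F [ 0.1 -0.2 -1.8]
```

Request:
servo_tool --plan '[[[20, 40, 0, 0, 0], [20, 80, 0, 0, 0], [20, 120, 0, 0, 0], [20, 145, 0, 0, 0], [20, 160, 0, 0, 0], [20, 165, 0, 0, 0], [20, 166, 0, 0, 0], [20, 166, 0, 0, 0]]]'

```text
clock: 7.7
tool_pos: [0.4883, -0.2544, 0.0713]
ee_rot: [0.702, 0.096, -0.699, 0.092]
wrist_force: [-0.1, 0.3, -1.1]
width: 0.0253
```

Request:
servo_tool --plan '[[[20, 1, 0, 0, 0], [20, 1, 0, 0, 0]]]'

```text
clock: 7.9
tool_pos: [0.4895, -0.2551, 0.0718]
ee_rot: [0.703, 0.095, -0.698, 0.092]
wrist_force: [0.4, -0.7, -1.5]
width: 0.0255
```

Request:
servo_tool --plan '[[[20, 1, 0, 0, 0], [20, 1, 0, 0, 0]]]'

```text
clock: 8.1
tool_pos: [0.4899, -0.2554, 0.0714]
ee_rot: [0.704, 0.095, -0.698, 0.092]
wrist_force: [-0.2, -0.6, -1.1]
width: 0.025
```

Request:
servo_tool --plan '[[[20, 3, 0, 0, 0], [20, 3, 0, 0, 0], [20, 3, 0, 0, 0]]]'

```text
clock: 8.4
tool_pos: [0.4897, -0.2553, 0.0681]
ee_rot: [0.703, 0.095, -0.698, 0.092]
wrist_force: [-0.2, 0.2, -1.7]
width: 0.0249
```

Request:
servo_tool --plan '[[[20, 3, 0, 0, 0], [20, 3, 0, 0, 0], [20, 3, 0, 0, 0]]]'

```text
clock: 8.7
tool_pos: [0.4905, -0.2557, 0.0664]
ee_rot: [0.704, 0.095, -0.698, 0.093]
wrist_force: [-1.0, 0.5, 7.1]
width: 0.0252
```

Request:
servo_tool --plan '[[[20, -0.5, 0, 0, 0], [60, -0.5, 0, 0, 0], [100, -0.5, 0, 0, 0], [100, -0.5, 0, 0, 0], [100, -0.5, 0, 0, 0], [100, -0.5, 0, 0, 0]]]'

```text
clock: 9.3
tool_pos: [0.4904, -0.2557, 0.0668]
ee_rot: [0.704, 0.095, -0.698, 0.093]
wrist_force: [-0.5, 1.0, 0.1]
width: 0.063
```

Request:
servo_tool --plan '[[[100, -30, 0, 0, 0], [100, -80, 0, 0, 0], [100, -130, 0, 0, 0], [100, -170, 0, 0, 0], [100, -180, 0, 0, 0], [100, -180, 0, 0, 0]]]'

```text
clock: 9.9
tool_pos: [0.4902, -0.2572, 0.2493]
ee_rot: [0.705, 0.094, -0.697, 0.094]
wrist_force: [0.6, -0.3, -1.4]
width: 0.0885
```

```bash
python3 -c "
from h import *
go(.551,.222,.24,.33+np.pi/2)
t=ctrl.capture('top')[:,:,::-1];s=ctrl.capture('scene')[:,:,::-1]
crop(t,0,0,560,420,1.4,'b1.png');crop(s,130,80,320,260,2.5,'b2.png')
cv2.imwrite('pics/full_t.png',t);cv2.imwrite('pics/full_s.png',s)"
```

```text
t 9.9 tcp [ 0.4902 -0.2572  0.2493] jawyaw -1.305 q1,q6 [-0.53  0.77] w 0.0885 | shift [  10.9 -446.4 -184.4] roll -0.064 | axis [ 0.012  0.002 -1.   ] F [ 0.6 -0.3 -1.4]
```

View pics/b1.png

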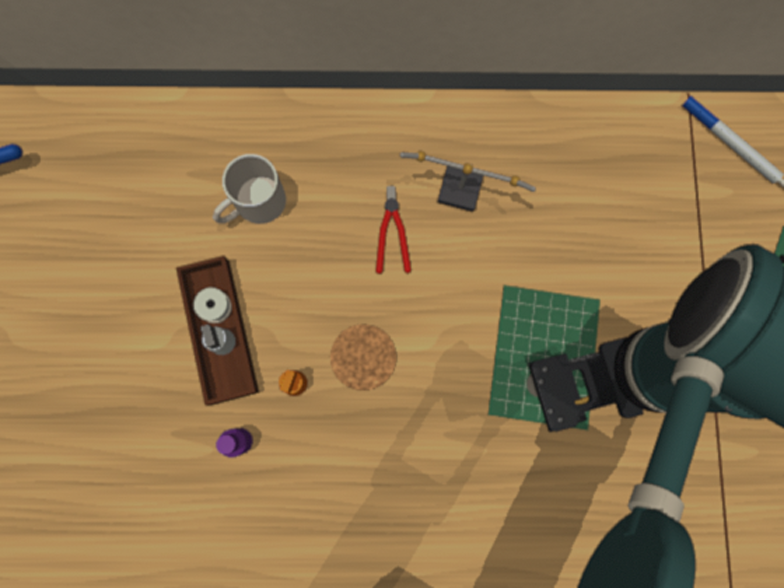

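View pics/b2.png

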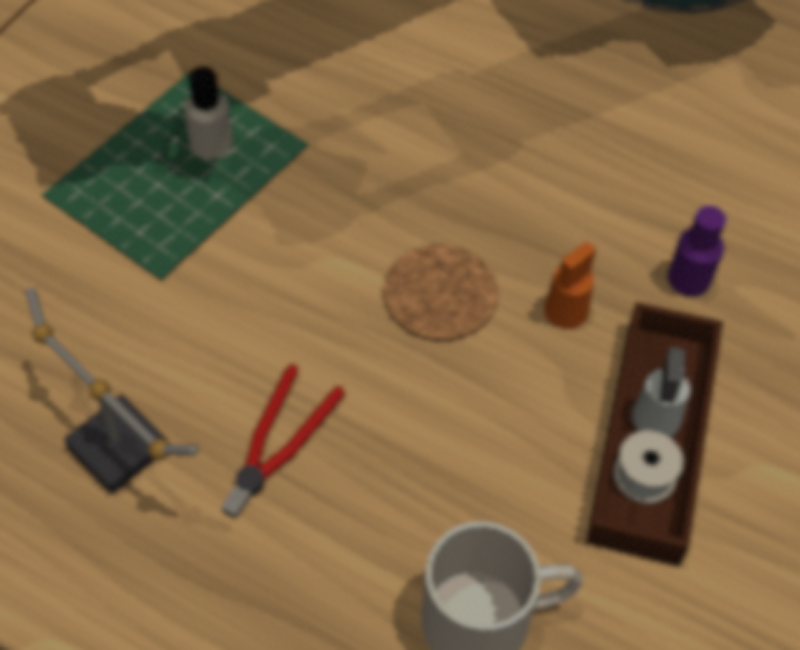

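The bottle stands upright on the mat at (208,120) in the scene crop, and the pot and reel look undisturbed. Next is the pot.

Request:
servo_tool --plan '[[[100, 5, -45, -19, -0.06], [100, 10, -90, -37, -0.06], [100, 10, -135, -56, -0.06], [100, 10, -180, -75, -0.06], [100, 10, -225, -93, -0.06], [100, 10, -270, -112, -0.06], [100, 10, -315, -130, -0.06], [100, 10, -360, -149, -0.06], [100, 10, -405, -168, -0.06], [100, 10, -446, -184, -0.06]]]'

```text
clock: 11.0
tool_pos: [0.5468, 0.2245, 0.2343]
ee_rot: [0.698, 0.116, -0.697, 0.114]
wrist_force: [0.1, -0.4, 0.4]
width: 0.088
```

```bash
python3 -c "
from h import *
go(.551,.222,.12,.33+np.pi/2)
t=cv2.imread('pics/full_t.png');s=cv2.imread('pics/full_s.png')
crop(t,135,225,40,34,16,'c1.png');crop(s,375,205,44,48,12,'c2.png')"
```

```text
t 11.0 tcp [0.5468 0.2245 0.2343] jawyaw -1.244 q1,q6 [0.35 1.59] w 0.088 | shift [114.3   4.2  -3. ] roll -0.003 | axis [ 0.     0.004 -1.   ] F [ 0.1 -0.4  0.4]
```

View pics/c1.png

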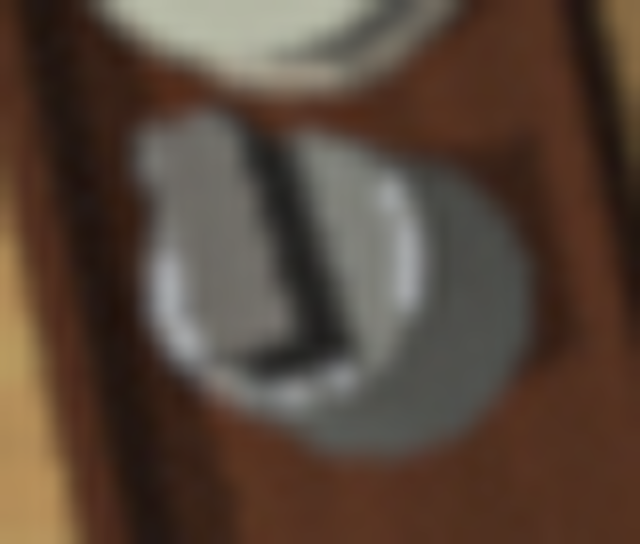

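View pics/c2.png

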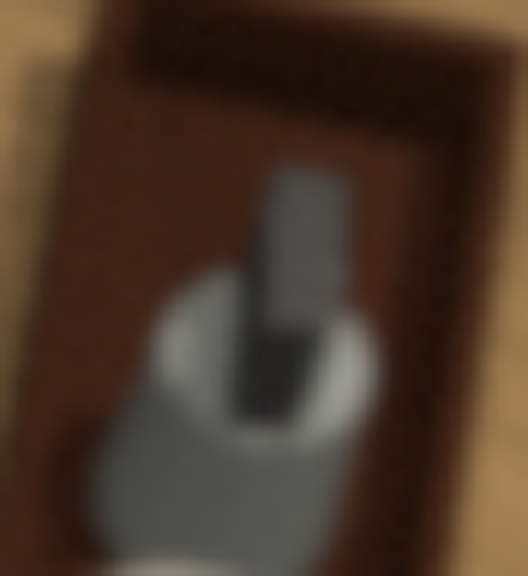

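```bash
python3 -c "
from h import *
T=lambda x,y,x0,y0,s:(x0+(x+.5)/s-.5,y0+(y+.5)/s-.5)
for n,P,a in (('scene',((268,168),(350,178),(338,325),(260,322)),(375,205,12)),('top',((132,135),(230,105),(295,335),(203,362)),(135,225,16))):
  q=np.array([plane(n,*T(*p,*a),.09)[:2] for p in P]); e=q[0]+q[1]-q[2]-q[3]; print(n,q.mean(0),np.arctan(e[1]/e[0]),np.linalg.norm(e)/2)
go(.551,.222,.09,.33+np.pi/2)"
```

```text
scene [0.55153966 0.22155001] 0.34731279158043277 0.02853870517167444
top [0.55120673 0.22236904] 0.3341509343746965 0.029242542760439676
t 11.0 tcp [0.5468 0.2245 0.2343] jawyaw -1.244 q1,q6 [0.35 1.59] w 0.088 | shift [144.3   4.3  -3. ] roll -0.003 | axis [ 0.     0.004 -1.   ] F [ 0.1 -0.4  0.4]
```

Request:
servo_tool --plan '[[[100, 20, 4, -3, -0.01], [100, 60, 4, -3, -0.01], [100, 100, 4, -3, -0.01], [100, 135, 4, -3, -0.01], [100, 144, 4, -3, -0.01], [100, 144, 4, -3, -0.01], [100, 144, 4, -3, -0.01], [100, 144, 4, -3, -0.01]]]'

```text
clock: 11.8
tool_pos: [0.5526, 0.2228, 0.0924]
ee_rot: [0.699, 0.12, -0.696, 0.117]
wrist_force: [0.6, -0.3, -0.1]
width: 0.0882
```

```bash
python3 -c "
from h import *
go(.5513,.222,.061,.34+np.pi/2)"
```

```text
t 11.8 tcp [0.5526 0.2228 0.0924] jawyaw -1.234 q1,q6 [0.34 1.57] w 0.0882 | shift [31.4  0.4  1.6] roll -0.004 | axis [ 0.004  0.005 -1.   ] F [ 0.6 -0.3 -0.1]
```

Request:
servo_tool --plan '[[[100, 12, 1, 2, 0], [100, 25, 1, 2, 0], [100, 32, 1, 2, 0], [100, 32, 1, 2, 0], [100, 32, 1, 2, 0], [100, 32, 1, 2, 0]]]'

```text
clock: 12.4
tool_pos: [0.5514, 0.2214, 0.0606]
ee_rot: [0.699, 0.12, -0.695, 0.117]
wrist_force: [1.1, 0.3, -0.4]
width: 0.0877
```

```bash
python3 -c "
from h import *
go(.5513,.222,.061,.34+np.pi/2)"
```

```text
t 12.4 tcp [0.5514 0.2214 0.0606] jawyaw -1.234 q1,q6 [0.34 1.57] w 0.0877 | shift [-0.4 -0.6 -0.1] roll -0.004 | axis [ 0.004  0.005 -1.   ] F [ 1.1  0.3 -0.4]
```

Request:
servo_tool --plan '[[[40, 0, 0, 0, 0], [25, 0, 0, 0, 0], [20, 0, 0, 0, 0], [15, 0, 0, 0, 0], [5, 0, 0, 0, 0], [5, 0, 0, 0, 0], [5, 0, 0, 0, 0], [5, 0, 0, 0, 0], [5, 0, 0, 0, 0], [5, 0, 0, 0, 0]]]' --force 25

```text
clock: 13.4
tool_pos: [0.5514, 0.2214, 0.0606]
ee_rot: [0.699, 0.12, -0.695, 0.117]
wrist_force: [0.0, 0.3, 0.1]
width: 0.0119
```

Request:
servo_tool --plan '[[[5, -10, 0, 0, 0], [5, -30, 0, 0, 0], [5, -70, 0, 0, 0], [5, -110, 0, 0, 0], [5, -150, 0, 0, 0], [5, -180, 0, 0, 0], [5, -180, 0, 0, 0], [5, -180, 0, 0, 0]]]'

```text
clock: 14.2
tool_pos: [0.5507, 0.2205, 0.241]
ee_rot: [0.699, 0.12, -0.695, 0.117]
wrist_force: [-0.3, 0.4, -2.0]
width: 0.012
```

```bash
python3 -c "
from h import *
go(.577,-.272,.24)"
```

```text
t 14.2 tcp [0.5507 0.2205 0.241 ] jawyaw -1.234 q1,q6 [0.34 1.57] w 0.012 | shift [ -1.5 473.6 137.7] roll 0 | axis [ 0.005  0.005 -1.   ] F [-0.3  0.4 -2. ]
```

Request:
servo_tool --plan '[[[5, 0, 30, 9, 0], [5, 0, 75, 22, 0], [5, 0, 120, 35, 0], [5, 0, 165, 48, 0], [5, 0, 210, 61, 0], [5, 0, 255, 74, 0], [5, 0, 300, 87, 0], [5, 0, 345, 100, 0], [5, 0, 390, 113, 0], [5, 0, 435, 127, 0]]]'

```text
clock: 15.2
tool_pos: [0.5725, -0.2331, 0.235]
ee_rot: [0.698, 0.121, -0.697, 0.116]
wrist_force: [0.1, 1.4, -0.8]
width: 0.012
```

```bash
python3 -c "
from h import *
go(.577,-.272,.0576)"
```

```text
t 15.2 tcp [ 0.5725 -0.2331  0.235 ] jawyaw -1.234 q1,q6 [-0.43  0.8 ] w 0.012 | shift [177.1  39.5   9.1] roll 0 | axis [ 0.     0.008 -1.   ] F [ 0.1  1.4 -0.8]
```

Request:
servo_tool --plan '[[[5, 0, 30, 7, 0], [5, 10, 39, 9, 0], [5, 50, 39, 9, 0], [5, 90, 39, 9, 0], [5, 130, 39, 9, 0], [5, 155, 39, 9, 0], [5, 168, 39, 9, 0], [5, 173, 39, 9, 0], [5, 173, 39, 9, 0], [5, 173, 39, 9, 0]]]'

```text
clock: 16.2
tool_pos: [0.5781, -0.2719, 0.0632]
ee_rot: [0.698, 0.121, -0.696, 0.116]
wrist_force: [0.2, -0.4, -1.7]
width: 0.0119
```

Request:
servo_tool --plan '[[[5, 3, 0, 0, 0], [5, 3, 0, 0, 0], [5, 3, 0, 0, 0]]]'

```text
clock: 16.5
tool_pos: [0.5787, -0.2722, 0.0612]
ee_rot: [0.699, 0.12, -0.695, 0.116]
wrist_force: [0.5, -0.5, -1.6]
width: 0.0119
```

Request:
servo_tool --plan '[[[5, 3, 0, 0, 0], [5, 4, 0, 0, 0], [5, 4, 0, 0, 0]]]'

```text
clock: 16.8
tool_pos: [0.5788, -0.2723, 0.0576]
ee_rot: [0.699, 0.12, -0.695, 0.117]
wrist_force: [-0.2, 0.7, -0.2]
width: 0.0118
```

Request:
servo_tool --plan '[[[5, 1.5, 0, 0, 0], [5, 1.5, 0, 0, 0]]]'

```text
clock: 17.0
tool_pos: [0.5791, -0.2723, 0.0576]
ee_rot: [0.699, 0.12, -0.695, 0.117]
wrist_force: [-3.0, 2.3, 7.5]
width: 0.0114
```

Request:
servo_tool --plan '[[[30, 0, 0, 0, 0], [60, 0, 0, 0, 0], [60, 0, 0, 0, 0], [60, 0, 0, 0, 0], [60, 0, 0, 0, 0], [60, -20, 0, 0, 0], [60, -60, 0, 0, 0], [60, -110, 0, 0, 0], [60, -160, 0, 0, 0], [60, -180, 0, 0, 0]]]'

```text
clock: 18.0
tool_pos: [0.5807, -0.2747, 0.2442]
ee_rot: [0.702, 0.118, -0.693, 0.119]
wrist_force: [0.8, 0.4, 0.0]
width: 0.0524
```

```bash
python3 -c "
from h import *
go(.604,.2351,.20,.268)
t=ctrl.capture('top')[:,:,::-1];s=ctrl.capture('scene')[:,:,::-1]
cv2.imwrite('pics/full_t2.png',t);cv2.imwrite('pics/full_s2.png',s)
crop(s,130,80,320,260,2.5,'d2.png');crop(t,115,180,80,115,5,'d1.png')"
```

```text
t 18.0 tcp [ 0.5807 -0.2747  0.2442] jawyaw -1.234 q1,q6 [-0.48  0.75] w 0.0524 | shift [  45.3 -473.6 -189.7] roll -1.502 | axis [ 0.013  0.002 -1.   ] F [0.8 0.4 0. ]
```

View pics/d2.png

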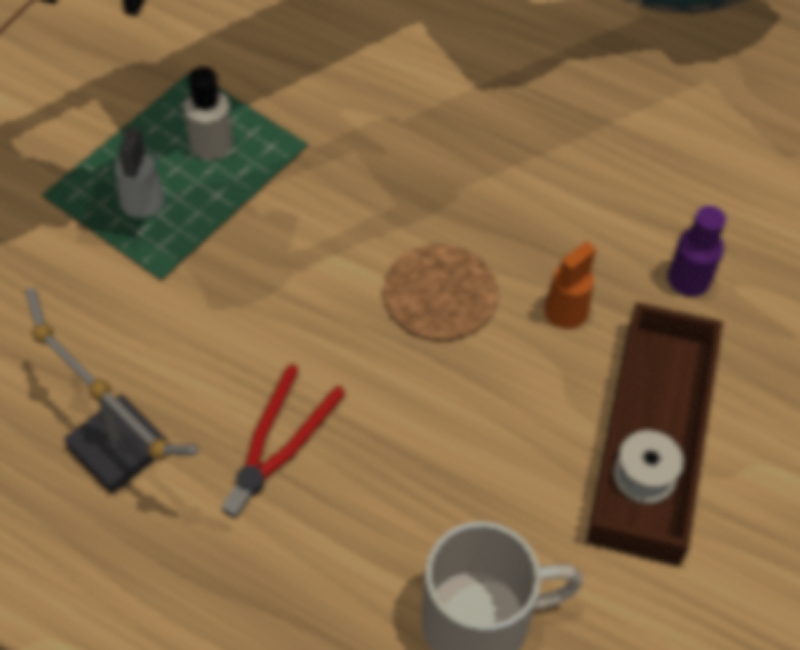

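View pics/d1.png

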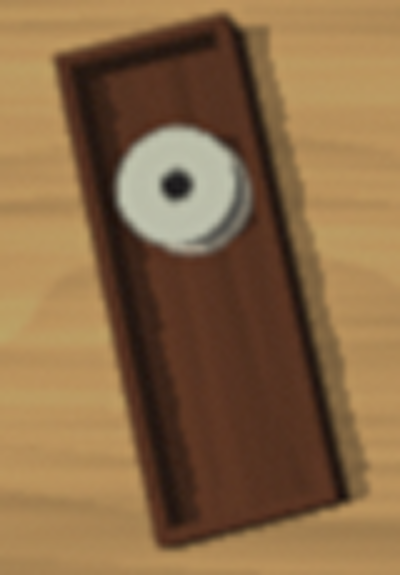

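Both stand upright on the mat: pot at (138,185), bottle at (208,125). The reel hasn't moved. Next is the transit to the reel with the jaw turned along the rack.

Request:
servo_tool --plan '[[[76, 5, -40, -16, -0.1], [76, 5, -85, -34, -0.24], [76, 5, -130, -52, -0.38], [76, 5, -175, -70, -0.52], [76, 5, -220, -88, -0.66], [76, 5, -265, -106, -0.8], [76, 5, -310, -124, -0.94], [76, 5, -355, -142, -1.08], [76, 5, -400, -160, -1.22], [76, 5, -445, -178, -1.36]]]'

```text
clock: 19.1
tool_pos: [0.6005, 0.2057, 0.2362]
ee_rot: [0.468, 0.529, -0.464, 0.534]
wrist_force: [1.2, -0.0, -0.2]
width: 0.0668
```

```bash
python3 -c "
from h import *
go(.604,.2351,.08,.268)"
```

```text
t 19.1 tcp [0.6005 0.2057 0.2362] jawyaw 0.132 q1,q6 [0.29 0.16] w 0.0668 | shift [156.3   5.9 -28.8] roll -0.136 | axis [ 0.009  0.    -1.   ] F [ 1.2 -0.  -0.2]
```

Request:
servo_tool --plan '[[[76, 0, 6, -29, -0.136], [76, 30, 6, -29, -0.136], [76, 70, 6, -29, -0.136], [76, 110, 6, -29, -0.136], [76, 145, 6, -29, -0.136], [76, 166, 6, -29, -0.136], [76, 176, 6, -29, -0.136], [76, 176, 6, -29, -0.136], [76, 176, 6, -29, -0.136], [76, 176, 6, -29, -0.136]]]'

```text
clock: 20.1
tool_pos: [0.6056, 0.2357, 0.062]
ee_rot: [0.432, 0.559, -0.426, 0.565]
wrist_force: [0.6, -0.3, 0.3]
width: 0.067
```

```bash
python3 -c "
from h import *
go(.604,.2351,.011,.268)
t=ctrl.capture('top')[:,:,::-1];s=ctrl.capture('scene')[:,:,::-1]
cv2.imwrite('pics/full_t3.png',t);cv2.imwrite('pics/full_s3.png',s)
crop(s,330,160,130,160,4,'e2.png')"
```

```text
t 20.1 tcp [0.6056 0.2357 0.062 ] jawyaw 0.267 q1,q6 [0.33 0.07] w 0.067 | shift [50.9 -2.3  0.1] roll -0.001 | axis [ 0.012  0.001 -1.   ] F [ 0.6 -0.3  0.3]
```

View pics/e2.png

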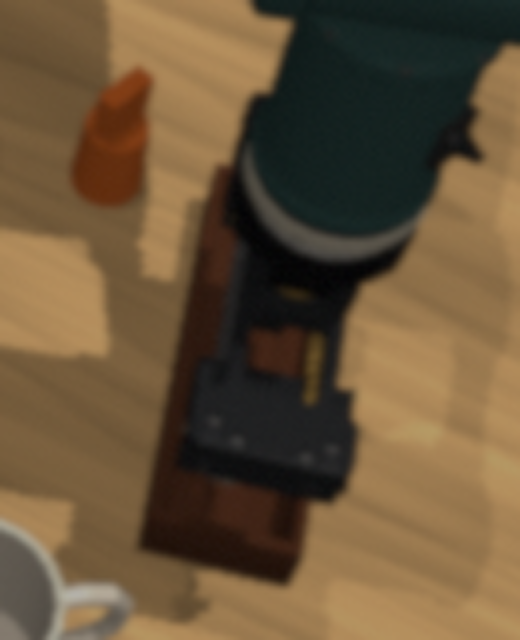

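```bash
python3 -c "
from h import *
print(plane('scene',362,311,.05),plane('scene',362,311,.07))"
```

```text
[0.72837695 0.23119169 0.05      ] [0.73722556 0.23235219 0.07      ]
```

Request:
servo_tool --plan '[[[76, 15, -2, 0, 0], [76, 30, -2, 0, 0], [76, 40, -2, 0, 0], [76, 46, -2, 0, 0], [76, 48, -2, 0, 0], [76, 48, -2, 0, 0], [76, 48, -2, 0, 0]]]'

```text
clock: 20.9
tool_pos: [0.6046, 0.2354, 0.0144]
ee_rot: [0.432, 0.559, -0.426, 0.565]
wrist_force: [-0.4, 1.2, -0.4]
width: 0.0668
```

```bash
python3 -c "
from h import *
go(.604,.2351,.011,.268)"
```

```text
t 20.9 tcp [0.6046 0.2354 0.0144] jawyaw 0.268 q1,q6 [0.33 0.07] w 0.0668 | shift [ 3.4 -0.7  0.1] roll -0.0 | axis [ 0.013  0.001 -1.   ] F [-0.4  1.2 -0.4]
```

Request:
servo_tool --plan '[[[76, 4, -1, 0, 0], [76, 4, -1, 0, 0], [60, 4, -1, 0, 0], [55, 4, -1, 0, 0], [45, 4, -1, 0, 0], [45, 4, -1, 0, 0], [45, 4, -1, 0, 0], [45, 4, -1, 0, 0], [45, 4, -1, 0, 0]]]' --force 25

```text
clock: 21.8
tool_pos: [0.6039, 0.2352, 0.0106]
ee_rot: [0.432, 0.559, -0.426, 0.566]
wrist_force: [0.5, -0.3, 1.7]
width: 0.0478
```

```bash
python3 -c "
from h import *
go(.529,.0093,.011)"
```

```text
t 21.8 tcp [0.6039 0.2352 0.0106] jawyaw 0.268 q1,q6 [0.33 0.07] w 0.0478 | shift [  -1.8 -131.9  198.1] roll 0 | axis [ 0.013  0.002 -1.   ] F [ 0.5 -0.3  1.7]
```

Request:
servo_tool --plan '[[[45, -8, 0, 0, 0], [45, -20, 0, 0, 0], [45, -40, 0, 0, 0], [45, -75, 0, 0, 0], [45, -110, 0, 0, 0], [45, -145, 0, 0, 0], [45, -150, 0, 0, 0], [45, -150, -20, 30, 0], [45, -150, -43, 65, 0], [45, -150, -66, 100, 0]]]'

```text
clock: 22.8
tool_pos: [0.5634, 0.1201, 0.1589]
ee_rot: [0.431, 0.559, -0.426, 0.566]
wrist_force: [1.3, -0.2, -1.4]
width: 0.0471
```

```bash
python3 -c "
from h import *
go(.5293,.0093,.10)"
```

```text
t 22.8 tcp [0.5634 0.1201 0.1589] jawyaw 0.269 q1,q6 [ 0.17 -0.1 ] w 0.0471 | shift [ 58.4 -63.   97.7] roll 0 | axis [ 0.012  0.001 -1.   ] F [ 1.3 -0.2 -1.4]
```

Request:
servo_tool --plan '[[[45, 0, -22, 34, 0], [45, 0, -45, 70, 0], [45, 0, -63, 98, 0], [45, 10, -63, 98, 0], [45, 45, -63, 98, 0], [45, 75, -63, 98, 0], [45, 95, -63, 98, 0], [45, 110, -63, 98, 0], [45, 110, -63, 98, 0], [45, 110, -63, 98, 0]]]'

```text
clock: 23.8
tool_pos: [0.5301, 0.0094, 0.0483]
ee_rot: [0.431, 0.56, -0.426, 0.566]
wrist_force: [0.7, 0.6, -1.9]
width: 0.0474
```

```bash
python3 -c "
from h import *
go(.5293,.0093,.0106)
t=ctrl.capture('top')[:,:,::-1];s=ctrl.capture('scene')[:,:,::-1]
cv2.imwrite('pics/full_t4.png',t);cv2.imwrite('pics/full_s4.png',s)
crop(s,240,100,140,140,4,'f2.png')"
```

```text
t 23.8 tcp [0.5301 0.0094 0.0483] jawyaw 0.269 q1,q6 [-0.03 -0.3 ] w 0.0474 | shift [37.7 -1.2 -0.1] roll 0 | axis [ 0.011  0.001 -1.   ] F [ 0.7  0.6 -1.9]
```

View pics/f2.png

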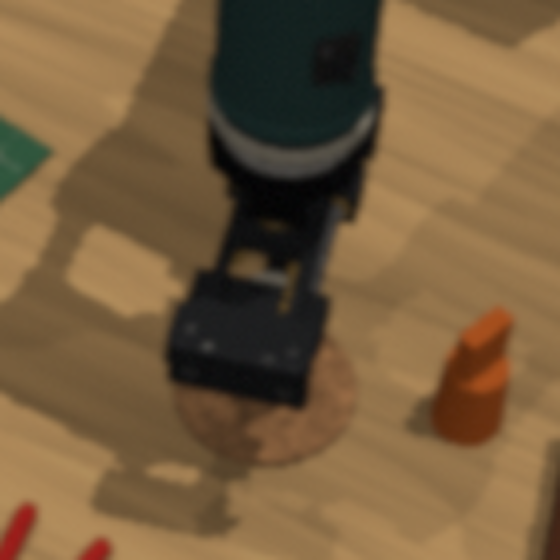

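Request:
servo_tool --plan '[[[45, 12, -1, 0, 0], [45, 24, -1, 0, 0], [45, 32, -1, 0, 0], [45, 36, -1, 0, 0], [45, 37, -1, 0, 0], [45, 37, -1, 0, 0]]]'

```text
clock: 24.5
tool_pos: [0.5306, 0.009, 0.0123]
ee_rot: [0.432, 0.559, -0.425, 0.566]
wrist_force: [-0.9, 0.8, -1.6]
width: 0.0476
```

Request:
servo_tool --plan '[[[45, 2, -0.5, 0, 0], [45, 2, -0.5, 0, 0], [45, 2, -0.5, 0, 0]]]'

```text
clock: 24.8
tool_pos: [0.5305, 0.0089, 0.0106]
ee_rot: [0.432, 0.559, -0.425, 0.566]
wrist_force: [1.5, -1.0, -1.9]
width: 0.0476
```

Request:
servo_tool --plan '[[[45, 2, -1, 0, 0], [45, 2, -1, 0, 0], [45, 2, -1, 0, 0]]]'

```text
clock: 25.1
tool_pos: [0.5305, 0.0089, 0.0105]
ee_rot: [0.432, 0.558, -0.425, 0.567]
wrist_force: [-2.5, 2.0, 9.5]
width: 0.0473
```

Request:
servo_tool --plan '[[[60, -0.5, 0, 0, 0], [76, -0.5, 0, 0, 0], [76, -0.5, 0, 0, 0], [76, -0.5, 0, 0, 0], [76, -20, 0, 0, 0], [76, -60, 0, 0, 0], [76, -105, 0, 0, 0], [76, -150, 0, 0, 0], [76, -195, 0, 0, 0], [76, -230, 0, 0, 0]]]'

```text
clock: 26.1
tool_pos: [0.5274, 0.0084, 0.2434]
ee_rot: [0.433, 0.558, -0.424, 0.567]
wrist_force: [0.4, -0.2, -0.6]
width: 0.0667
```

```bash
python3 -c "
from h import *
go(.5791,-.2723,.24,-1.234)
t=ctrl.capture('top')[:,:,::-1];s=ctrl.capture('scene')[:,:,::-1]
cv2.imwrite('pics/full_t5.png',t);cv2.imwrite('pics/full_s5.png',s)
crop(s,130,80,320,260,2.5,'g2.png');crop(t,210,200,100,100,5,'g1.png')"
```

```text
t 26.1 tcp [0.5274 0.0084 0.2434] jawyaw 0.269 q1,q6 [-0.03 -0.3 ] w 0.0667 | shift [  3.9 -24.8 284.4] roll 1.503 | axis [ 0.018  0.001 -1.   ] F [ 0.4 -0.2 -0.6]
```

View pics/g2.png

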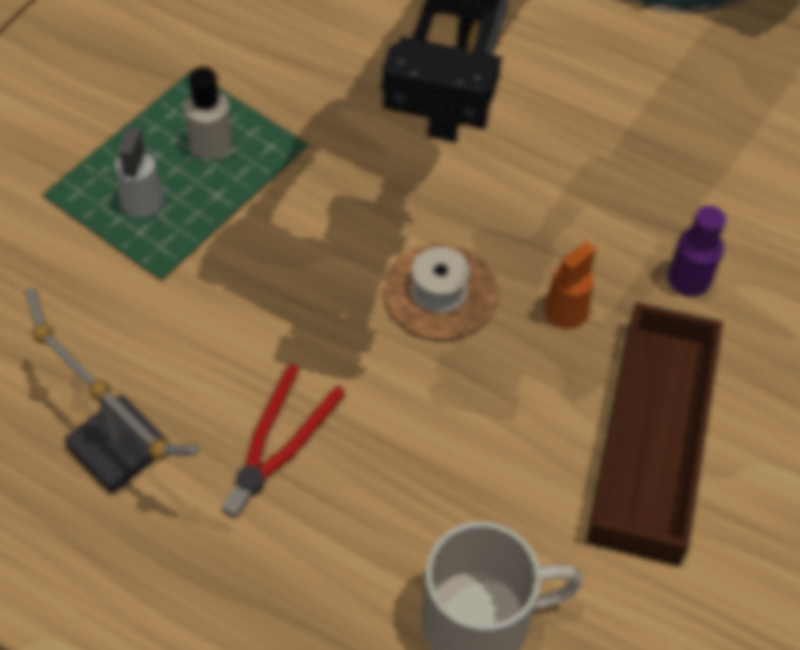

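View pics/g1.png

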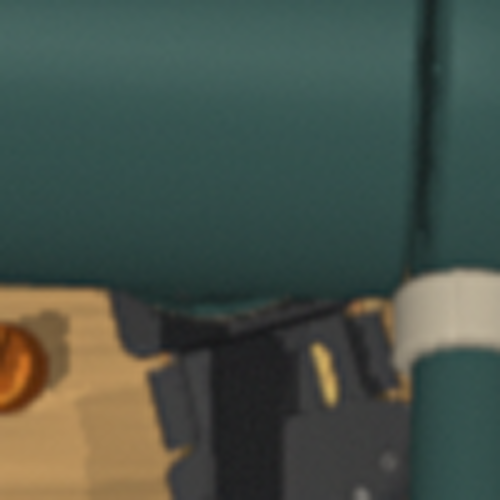

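The reel lies on the coaster, its hole at (441,269) in the crop. Bottle and pot are still upright. I'll check the centring and go back for the pot.

```bash
python3 - <<'E'
from h import *
s=cv2.imread('pics/full_s5.png'); crop(s,275,165,64,56,10,'g3.png')
E
```

```text
(no output)
```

View pics/g3.png

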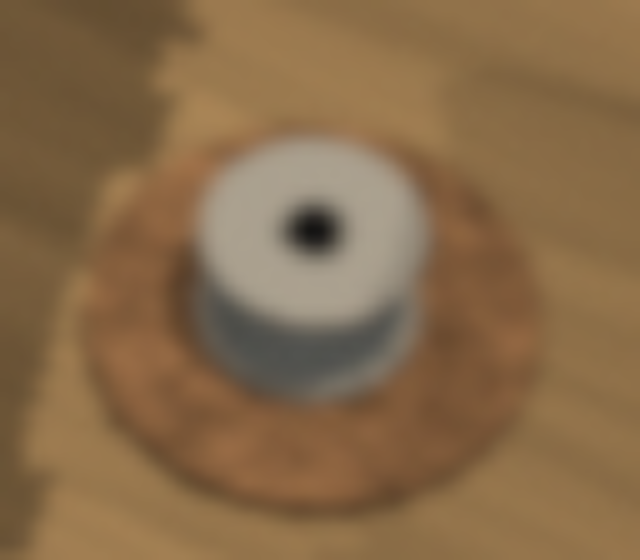

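Request:
servo_tool --plan '[[[60, 0, -2, 28, 0.14], [60, 0, -5, 57, 0.28], [60, 0, -7, 85, 0.42], [60, 0, -10, 114, 0.56], [60, 0, -12, 142, 0.7], [60, 0, -15, 171, 0.84], [60, 2, -17, 200, 0.98], [60, 3, -20, 228, 1.12], [60, 4, -22, 256, 1.26], [60, 4, -25, 284, 1.4]]]'

```text
clock: 27.2
tool_pos: [0.5813, -0.2729, 0.2418]
ee_rot: [0.699, 0.151, -0.682, 0.153]
wrist_force: [-0.0, -0.2, 0.7]
width: 0.053
```

```bash
python3 -c "
from h import *
go(.5791,-.2723,.0580,-1.234)"
```

```text
t 27.2 tcp [ 0.5813 -0.2729  0.2418] jawyaw -1.137 q1,q6 [-0.48  0.65] w 0.053 | shift [183.7  -2.9   6.1] roll 0.097 | axis [ 0.025  0.003 -1.   ] F [-0.  -0.2  0.7]
```

Request:
servo_tool --plan '[[[60, 10, -3, 6, 0.097], [60, 40, -3, 6, 0.097], [60, 80, -3, 6, 0.097], [60, 115, -3, 6, 0.097], [60, 135, -3, 6, 0.097], [60, 145, -3, 6, 0.097], [60, 145, -3, 6, 0.097], [60, 145, -3, 6, 0.097]]]'

```text
clock: 28.0
tool_pos: [0.5786, -0.2725, 0.0972]
ee_rot: [0.706, 0.118, -0.688, 0.119]
wrist_force: [-0.3, -0.3, 0.8]
width: 0.0529
```

```bash
python3 -c "
from h import *
go(.5789,-.2723,.0576,-1.234)
print('reel',plane('scene',275+313.5/10-.5,165+229.5/10-.5,.036))
print('coaster', plane('scene',275+315/10-.5,165+320/10-.5,.006))"
```

```text
t 28.0 tcp [ 0.5786 -0.2725  0.0972] jawyaw -1.234 q1,q6 [-0.49  0.74] w 0.0529 | shift [39.6 -0.3  0.6] roll -0.0 | axis [ 0.025  0.002 -1.   ] F [-0.3 -0.3  0.8]
reel [0.53052732 0.0082032  0.036     ]
coaster [0.53199689 0.01109801 0.006     ]
```

Request:
servo_tool --plan '[[[60, 15, 0, 0.5, 0], [60, 28, 0, 0.5, 0], [60, 36, 0, 0.5, 0], [60, 39, 0, 0.5, 0], [60, 39, 0, 0.5, 0], [60, 39, 0, 0.5, 0]]]'

```text
clock: 28.6
tool_pos: [0.5793, -0.2726, 0.0583]
ee_rot: [0.706, 0.118, -0.688, 0.119]
wrist_force: [-0.4, -0.1, -0.2]
width: 0.0532
```

```bash
python3 -c "
from h import *
go(.5789,-.2723,.0576,-1.234)"
```

```text
t 28.6 tcp [ 0.5793 -0.2726  0.0583] jawyaw -1.234 q1,q6 [-0.49  0.74] w 0.0532 | shift [ 0.6 -0.4  0.3] roll 0.0 | axis [ 0.025  0.002 -1.   ] F [-0.4 -0.1 -0.2]
```

Request:
servo_tool --plan '[[[30, 0, 0, 0, 0], [20, 0, 0, 0, 0], [5, 0, 0, 0, 0], [5, 0, 0, 0, 0], [5, 0, 0, 0, 0], [5, 0, 0, 0, 0], [5, -10, 0, 0, 0], [5, -30, 0, 0, 0], [5, -65, 0, 0, 0], [5, -100, 0, 0, 0]]]' --force 25

```text
clock: 29.6
tool_pos: [0.5758, -0.2724, 0.1585]
ee_rot: [0.705, 0.118, -0.689, 0.119]
wrist_force: [1.2, -0.8, -1.3]
width: 0.0123
```

```bash
python3 -c "
from h import *
go(.5517,.2214,.22,-1.234)"
```

```text
t 29.6 tcp [ 0.5758 -0.2724  0.1585] jawyaw -1.234 q1,q6 [-0.49  0.74] w 0.0123 | shift [ -60.3 -473.7 -141.9] roll 0.0 | axis [ 0.023  0.003 -1.   ] F [ 1.2 -0.8 -1.3]
```

Request:
servo_tool --plan '[[[5, -30, 0, 0, 0], [5, -60, -30, -9, 0], [5, -60, -75, -22, 0], [5, -60, -120, -36, 0], [5, -60, -165, -49, 0], [5, -60, -210, -63, 0], [5, -60, -255, -76, 0], [5, -60, -300, -90, 0], [5, -60, -345, -103, 0], [5, -60, -390, -117, 0]]]'

```text
clock: 30.6
tool_pos: [0.5552, 0.1359, 0.22]
ee_rot: [0.705, 0.118, -0.689, 0.119]
wrist_force: [0.2, 0.4, -1.5]
width: 0.0118
```

```bash
python3 -c "
from h import *
go(.5517,.2214,.11,-1.234)"
```

```text
t 30.6 tcp [0.5552 0.1359 0.22  ] jawyaw -1.234 q1,q6 [0.2  1.43] w 0.0118 | shift [110.2 -82.3 -22.4] roll -0.0 | axis [ 0.023  0.003 -1.   ] F [ 0.2  0.4 -1.5]
```

Request:
servo_tool --plan '[[[5, 0, -40, -11, 0], [5, 0, -75, -20, 0], [5, 0, -82, -22, 0], [5, 10, -82, -22, 0], [5, 40, -82, -22, 0], [5, 75, -82, -22, 0], [5, 100, -82, -22, 0], [5, 110, -82, -22, 0], [5, 110, -82, -22, 0], [5, 110, -82, -22, 0]]]'

```text
clock: 31.6
tool_pos: [0.5522, 0.2203, 0.1111]
ee_rot: [0.706, 0.118, -0.688, 0.118]
wrist_force: [-0.1, 0.0, -1.3]
width: 0.0117
```

```bash
python3 -c "
from h import *
go(.5517,.2214,.0665,-1.234)"
```

```text
t 31.6 tcp [0.5522 0.2203 0.1111] jawyaw -1.235 q1,q6 [0.34 1.58] w 0.0117 | shift [44.6 -1.4  1.2] roll -0.001 | axis [ 0.025  0.004 -1.   ] F [-0.1  0.  -1.3]
```

Request:
servo_tool --plan '[[[5, 5, -1.5, 1, 0], [5, 20, -1.5, 1, 0], [5, 35, -1.5, 1, 0], [5, 43, -1.5, 1, 0], [5, 45, -1.5, 1, 0], [5, 45, -1.5, 1, 0]]]'

```text
clock: 32.2
tool_pos: [0.5512, 0.2214, 0.065]
ee_rot: [0.705, 0.118, -0.689, 0.119]
wrist_force: [0.2, -0.3, -2.1]
width: 0.0121
```

```bash
python3 -c "
from h import *
go(.5517,.2214,.0613,-1.234)"
```

```text
t 32.2 tcp [0.5512 0.2214 0.065 ] jawyaw -1.235 q1,q6 [0.34 1.58] w 0.0121 | shift [ 3.7  0.2 -0.3] roll -0.001 | axis [ 0.023  0.003 -1.   ] F [ 0.2 -0.3 -2.1]
```

Request:
servo_tool --plan '[[[5, 2, 0, 0, 0], [5, 4, 0, 0, 0], [5, 4, 0, 0, 0], [5, 4, 0, 0, 0]]]'

```text
clock: 32.6
tool_pos: [0.5516, 0.2215, 0.0613]
ee_rot: [0.705, 0.118, -0.689, 0.118]
wrist_force: [0.2, 0.3, -1.5]
width: 0.012
```

```bash
python3 -c "
from h import *
go(.5517,.2214,.0613,-1.234)"
```

```text
t 32.6 tcp [0.5516 0.2215 0.0613] jawyaw -1.235 q1,q6 [0.34 1.58] w 0.012 | shift [-0.   0.2 -0.1] roll -0.001 | axis [ 0.023  0.003 -1.   ] F [ 0.2  0.3 -1.5]
```

Request:
servo_tool --plan '[[[5, 1.5, 0, 0, 0], [5, 1.5, 0, 0, 0], [5, 1.5, 0, 0, 0]]]'

```text
clock: 32.9
tool_pos: [0.5518, 0.2216, 0.0613]
ee_rot: [0.706, 0.118, -0.689, 0.118]
wrist_force: [-3.9, -2.1, 6.3]
width: 0.0116
```

Contact at the expected height and pose. Release and back off.

Request:
servo_tool --plan '[[[30, -0.5, 0, 0, 0], [60, -0.5, 0, 0, 0], [60, -0.5, 0, 0, 0], [60, -0.5, 0, 0, 0], [60, -15, 0, 0, 0], [60, -50, 0, 0, 0], [60, -95, 0, 0, 0], [60, -140, 0, 0, 0], [60, -175, 0, 0, 0], [60, -185, 0, 0, 0]]]'

```text
clock: 33.9
tool_pos: [0.55, 0.222, 0.2531]
ee_rot: [0.709, 0.119, -0.685, 0.118]
wrist_force: [0.1, -0.6, 0.1]
width: 0.0527
```

```bash
python3 -c "
from h import *
go(.4904,-.2557,.24,-1.304)"
```

```text
t 33.9 tcp [0.55   0.222  0.2531] jawyaw -1.235 q1,q6 [0.34 1.58] w 0.0527 | shift [  7.9 431.3 214.2] roll 0.069 | axis [ 0.033  0.007 -0.999] F [ 0.1 -0.6  0.1]
```

Request:
servo_tool --plan '[[[60, 0, 40, 20, 0.07], [60, 0, 85, 42, 0.07], [60, 0, 130, 64, 0.07], [60, 0, 175, 86, 0.07], [60, 0, 220, 108, 0.07], [60, 0, 265, 130, 0.07], [60, 0, 310, 153, 0.07], [60, 0, 355, 175, 0.07], [60, 0, 400, 198, 0.07], [60, 0, 431, 214, 0.07]]]'

```text
clock: 34.9
tool_pos: [0.4888, -0.258, 0.247]
ee_rot: [0.712, 0.094, -0.689, 0.092]
wrist_force: [0.6, -0.1, -0.5]
width: 0.0529
```

```bash
python3 -c "
from h import *
go(.4904,-.2557,.0668,-1.304)
t=ctrl.capture('top')[:,:,::-1];cv2.imwrite('pics/full_t6.png',t)
crop(t,110,170,190,130,4,'i1.png')"
```

```text
t 34.9 tcp [ 0.4888 -0.258   0.247 ] jawyaw -1.306 q1,q6 [-0.54  0.75] w 0.0529 | shift [180.2  -2.1   3.7] roll -0.002 | axis [ 0.032  0.007 -0.999] F [ 0.6 -0.1 -0.5]
```

View pics/i1.png

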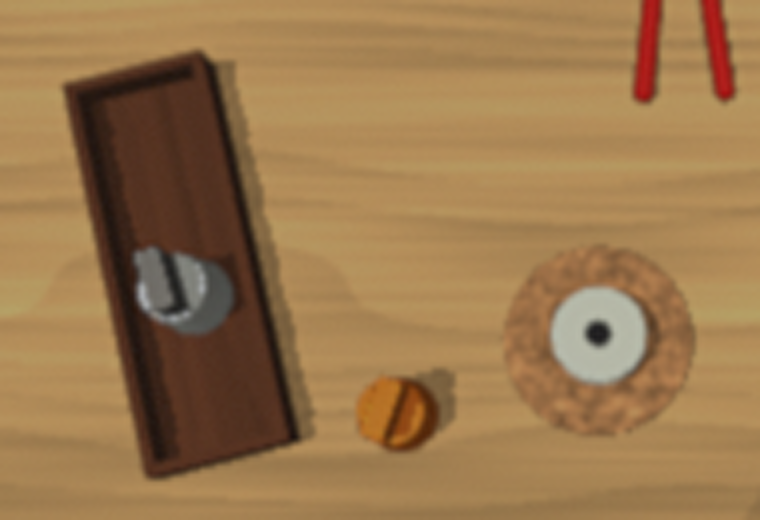

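The pot is back in the rack at (175,290) and the reel is centred on the coaster: hole at (598,333), disc centre about (599,340). Next I descend to the bottle.

Request:
servo_tool --plan '[[[60, 0, -2, 4, 0], [60, 20, -2, 4, 0], [60, 60, -2, 4, 0], [60, 105, -2, 4, 0], [60, 140, -2, 4, 0]]]'

```text
clock: 35.45
tool_pos: [0.4869, -0.2588, 0.1041]
ee_rot: [0.711, 0.093, -0.691, 0.093]
wrist_force: [-0.7, -0.1, -1.0]
width: 0.053
```

```bash
python3 -c "
from h import *
go(.4904,-.2557,.0668,-1.304)"
```

```text
t 35.45 tcp [ 0.4869 -0.2588  0.1041] jawyaw -1.307 q1,q6 [-0.55  0.75] w 0.053 | shift [37.4 -2.2 -3.1] roll -0.003 | axis [ 0.029  0.005 -1.   ] F [-0.7 -0.1 -1. ]
```

Request:
servo_tool --plan '[[[60, 0, -2, -3, 0], [60, 10, -2.5, -3.5, 0], [60, 22, -2.5, -3.5, 0], [60, 32, -2.5, -3.5, 0], [60, 36, -2.5, -3.5, 0], [60, 36, -2.5, -3.5, 0], [60, 36, -2.5, -3.5, 0]]]'

```text
clock: 36.15
tool_pos: [0.491, -0.2557, 0.0687]
ee_rot: [0.711, 0.093, -0.69, 0.093]
wrist_force: [0.4, 0.4, -0.5]
width: 0.053
```

```bash
python3 -c "
from h import *
go(.4904,-.2557,.0668,-1.304)"
```

```text
t 36.15 tcp [ 0.491  -0.2557  0.0687] jawyaw -1.307 q1,q6 [-0.54  0.76] w 0.053 | shift [ 1.9 -0.2  0.6] roll -0.003 | axis [ 0.03   0.004 -1.   ] F [ 0.4  0.4 -0.5]
```

Request:
servo_tool --plan '[[[60, 1, 0, 0.5, 0], [50, 1, 0, 0.5, 0], [40, 1, 0, 0.5, 0], [20, 1, 0, 0.5, 0], [20, 1, 0, 0.5, 0], [20, 1, 0, 0.5, 0], [20, 1, 0, 0.5, 0], [20, 1, 0, 0.5, 0]]]' --force 20

```text
clock: 36.95
tool_pos: [0.4906, -0.2559, 0.0678]
ee_rot: [0.712, 0.093, -0.69, 0.093]
wrist_force: [0.4, -1.1, 1.5]
width: 0.0252
```

Request:
servo_tool --plan '[[[20, -10, 0, 0, 0], [20, -30, 0, 0, 0], [20, -65, 0, 0, 0], [20, -105, 0, 0, 0], [20, -140, 0, 0, 0], [20, -160, 0, 0, 0], [20, -160, 0, 0, 0], [20, -160, 0, 0, 0]]]'

```text
clock: 37.75
tool_pos: [0.4856, -0.2564, 0.2277]
ee_rot: [0.712, 0.093, -0.69, 0.093]
wrist_force: [-0.4, 0.6, -2.3]
width: 0.0257
```

```bash
python3 -c "
from h import *
go(.5045,.2097,.22,-1.304)"
```

```text
t 37.75 tcp [ 0.4856 -0.2564  0.2277] jawyaw -1.307 q1,q6 [-0.54  0.76] w 0.0257 | shift [  10.  -445.1 -139.4] roll -0.003 | axis [ 0.03   0.004 -1.   ] F [-0.4  0.6 -2.3]
```

Request:
servo_tool --plan '[[[20, 0, -30, -9, 0], [20, 0, -75, -23, 0], [20, 2, -120, -37, 0], [20, 4, -165, -51, 0], [20, 6, -210, -65, 0], [20, 8, -255, -80, 0], [20, 9, -300, -94, 0], [20, 10, -345, -108, 0], [20, 10, -390, -122, 0], [20, 10, -425, -133, 0]]]'

```text
clock: 38.75
tool_pos: [0.5016, 0.1907, 0.217]
ee_rot: [0.71, 0.093, -0.692, 0.094]
wrist_force: [0.3, -0.3, -1.3]
width: 0.0252
```

```bash
python3 -c "
from h import *
go(.5043,.2095,.12,-1.304)"
```

```text
t 38.75 tcp [0.5016 0.1907 0.217 ] jawyaw -1.306 q1,q6 [0.32 1.63] w 0.0252 | shift [ 97.1 -17.8  -5.1] roll -0.002 | axis [ 0.025  0.003 -1.   ] F [ 0.3 -0.3 -1.3]
```

Request:
servo_tool --plan '[[[20, 0, -12, -4, 0], [20, 0, -18, -5, 0], [20, 10, -18, -5, 0], [20, 40, -18, -5, 0], [20, 70, -18, -5, 0], [20, 90, -18, -5, 0], [20, 97, -18, -5, 0], [20, 97, -18, -5, 0], [20, 97, -18, -5, 0]]]'

```text
clock: 39.65
tool_pos: [0.5049, 0.2091, 0.1208]
ee_rot: [0.71, 0.093, -0.691, 0.093]
wrist_force: [0.3, -0.2, -1.3]
width: 0.0252
```

```bash
python3 -c "
from h import *
go(.5043,.2095,.0705,-1.304)"
```

```text
t 39.65 tcp [0.5049 0.2091 0.1208] jawyaw -1.307 q1,q6 [0.35 1.66] w 0.0252 | shift [50.3 -0.8  1.7] roll -0.003 | axis [ 0.026  0.003 -1.   ] F [ 0.3 -0.2 -1.3]
```

Request:
servo_tool --plan '[[[20, 8, -0.8, 1.7, 0], [20, 22, -0.8, 1.7, 0], [20, 36, -0.8, 1.7, 0], [20, 44, -0.8, 1.7, 0], [20, 47, -0.8, 1.7, 0], [20, 47, -0.8, 1.7, 0], [20, 47, -0.8, 1.7, 0]]]'

```text
clock: 40.35
tool_pos: [0.5045, 0.2097, 0.0738]
ee_rot: [0.71, 0.093, -0.691, 0.093]
wrist_force: [-0.2, -0.3, -0.7]
width: 0.0257
```

```bash
python3 -c "
from h import *
go(.5043,.2095,.0705,-1.304)"
```

```text
t 40.35 tcp [0.5045 0.2097 0.0738] jawyaw -1.307 q1,q6 [0.35 1.66] w 0.0257 | shift [3.3 0.1 0.3] roll -0.003 | axis [ 0.027  0.003 -1.   ] F [-0.2 -0.3 -0.7]
```

Request:
servo_tool --plan '[[[20, 2, 0, 0.3, 0], [20, 4, 0, 0.3, 0], [20, 4, 0, 0.3, 0], [20, 4, 0, 0.3, 0]]]'

```text
clock: 40.75
tool_pos: [0.505, 0.2099, 0.0708]
ee_rot: [0.711, 0.093, -0.691, 0.093]
wrist_force: [-1.8, -0.6, 6.4]
width: 0.0255
```

Request:
servo_tool --plan '[[[20, 1.5, 0, 0, 0], [20, 1.5, 0, 0, 0], [20, 1.5, 0, 0, 0]]]'

```text
clock: 41.05
tool_pos: [0.5058, 0.2101, 0.0709]
ee_rot: [0.711, 0.093, -0.69, 0.093]
wrist_force: [-2.6, -0.7, 8.8]
width: 0.0253
```

Request:
servo_tool --plan '[[[20, -1.5, 0, 1.3, 0], [20, -1.5, 0, 1.3, 0], [20, -1, 0, 1.3, 0], [20, -1, 0, 1.3, 0]]]'

```text
clock: 41.45
tool_pos: [0.504, 0.2096, 0.0712]
ee_rot: [0.711, 0.093, -0.691, 0.093]
wrist_force: [-0.3, 0.2, -1.3]
width: 0.0253
```

```bash
python3 -c "
from h import *
go(.5043,.2095,.0705,-1.304)"
```

```text
t 41.45 tcp [0.504  0.2096 0.0712] jawyaw -1.307 q1,q6 [0.35 1.66] w 0.0253 | shift [ 0.8  0.2 -0.2] roll -0.003 | axis [ 0.029  0.004 -1.   ] F [-0.3  0.2 -1.3]
```

Barely hanging, about 0.5 mm up, in the right spot. Touch down lightly, release and rise.

Request:
servo_tool --plan '[[[20, 1, 0, 0, 0], [20, 1, 0, 0, 0], [40, 1, 0, 0, 0], [70, 0.5, 0, 0, 0], [70, 0.5, 0, 0, 0], [70, 0.5, 0, 0, 0], [70, -15, 0, 0, 0], [70, -50, 0, 0, 0], [70, -95, 0, 0, 0], [70, -140, 0, 0, 0]]]'

```text
clock: 42.45
tool_pos: [0.4992, 0.2088, 0.2118]
ee_rot: [0.71, 0.093, -0.691, 0.093]
wrist_force: [0.9, 0.5, 0.1]
width: 0.0615
```

```bash
python3 -c "
from h import *
go(.45,-.25,.25)"
```

```text
t 42.45 tcp [0.4992 0.2088 0.2118] jawyaw -1.307 q1,q6 [0.35 1.66] w 0.0615 | shift [-41.  430.3 166.1] roll 0 | axis [ 0.027  0.003 -1.   ] F [0.9 0.5 0.1]
```

Request:
servo_tool --plan '[[[70, -20, 20, 8, 0], [70, -41, 60, 23, 0], [70, -41, 105, 40, 0], [70, -41, 150, 58, 0], [70, -41, 195, 75, 0], [70, -41, 240, 92, 0], [70, -41, 285, 110, 0], [70, -41, 330, 127, 0], [70, -41, 375, 145, 0], [70, -41, 400, 155, 0]]]'

```text
clock: 43.45
tool_pos: [0.452, -0.2211, 0.2502]
ee_rot: [0.711, 0.092, -0.691, 0.093]
wrist_force: [-0.3, -0.5, -0.0]
width: 0.0617
```

```bash
python3 - <<'E'
from h import *
t=ctrl.capture('top')[:,:,::-1].copy();s=ctrl.capture('scene')[:,:,::-1].copy()
cv2.imwrite('pics/full_t7.png',t);cv2.imwrite('pics/full_s7.png',s)
t0=cv2.imread('pics/top0.png');s0=cv2.imread('pics/scene0.png')
g=lambda a:cv2.cvtColor(a,cv2.COLOR_BGR2GRAY).astype(np.float32)
def sh(a,b,x,y,w,h):
    best=cv2.phaseCorrelate(g(a)[y:y+h,x:x+w],g(b)[y:y+h,x:x+w],cv2.createHanningWindow((w,h),cv2.CV_32F)); return np.round(best,2)
print("pot top",sh(t0,t,143,232,24,22),"bottle top",sh(t0,t,143,252,32,28),"mug",sh(t0,t,150,105,60,60),"cutters",sh(t0,t,262,125,40,75),"stand",sh(t0,t,300,110,70,45),"orange",sh(t0,t,195,258,28,28),"purple",sh(t0,t,150,300,34,34))
def row(a): return np.hstack([cv2.resize(i,None,fx=6,fy=6,interpolation=cv2.INTER_CUBIC) for i in a])
cv2.imwrite('pics/j1.png',row([t0[190:290,120:186],t[190:290,120:186]]))
cv2.imwrite('pics/j2.png',row([s0[190:290,365:430],s[190:290,365:430]]))
crop(t,225,222,70,70,8,'j3.png')
E
```

```text
Traceback (most recent call last):
ValueError: setting an array element with a sequence. The requested array has an inhomogeneous shape after 1 dimensions. The detected shape was (2,) + inhomogeneous part.
```

View pics/full_s7.png

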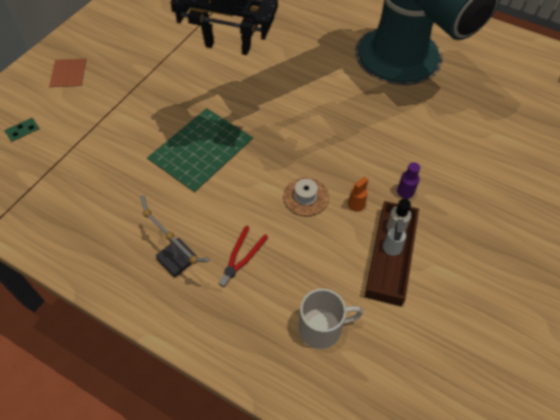

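```bash
python3 - <<'E'
from h import *
t=cv2.imread('pics/full_t7.png');s=cv2.imread('pics/full_s7.png')
t0=cv2.imread('pics/top0.png');s0=cv2.imread('pics/scene0.png')
g=lambda a:cv2.cvtColor(a,cv2.COLOR_BGR2GRAY).astype(np.float32)
def sh(a,b,x,y,w,h):
    d,r=cv2.phaseCorrelate(g(a)[y:y+h,x:x+w],g(b)[y:y+h,x:x+w],cv2.createHanningWindow((w,h),cv2.CV_32F)); return np.round(d,2),round(r,2)
for n,b in dict(pot=(143,232,24,22),bottle=(143,252,32,28),mug=(150,105,60,60),cutters=(262,125,40,75),stand=(300,110,70,45),orange=(195,258,28,28),purple=(150,300,34,34)).items(): print(n,*sh(t0,t,*b))
print("scene bottle",sh(s0,s,385,195,34,34),"pot",sh(s0,s,382,218,28,30))
def row(a): return np.hstack([cv2.resize(i,None,fx=6,fy=6,interpolation=cv2.INTER_CUBIC) for i in a])
cv2.imwrite('pics/j1.png',row([t0[190:290,120:186],t[190:290,120:186]]))
cv2.imwrite('pics/j2.png',row([s0[190:290,365:430],s[190:290,365:430]]))
crop(t,225,222,70,70,8,'j3.png')
E
```

```text
pot [-0.   -0.06] 0.98
bottle [-0.29 -0.24] 0.94
mug [0.02 0.04] 0.95
cutters [0.07 0.42] 0.95
stand [-0.08  0.52] 0.96
orange [ 0.07 -0.07] 0.98
purple [ 0.07 -0.04] 0.93
scene bottle (array([0.1 , 0.15]), 1.03) pot (array([-0.14, -0.13]), 0.87)
```

View pics/j1.png

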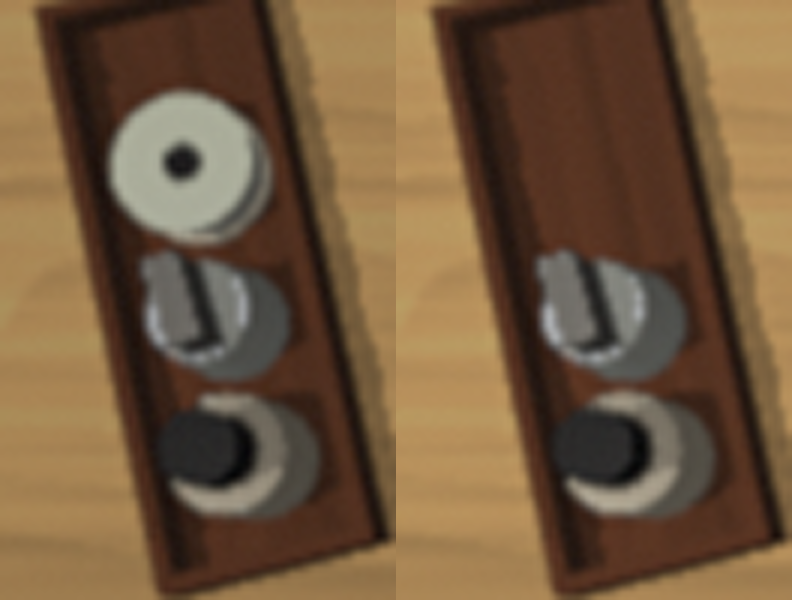

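View pics/j2.png

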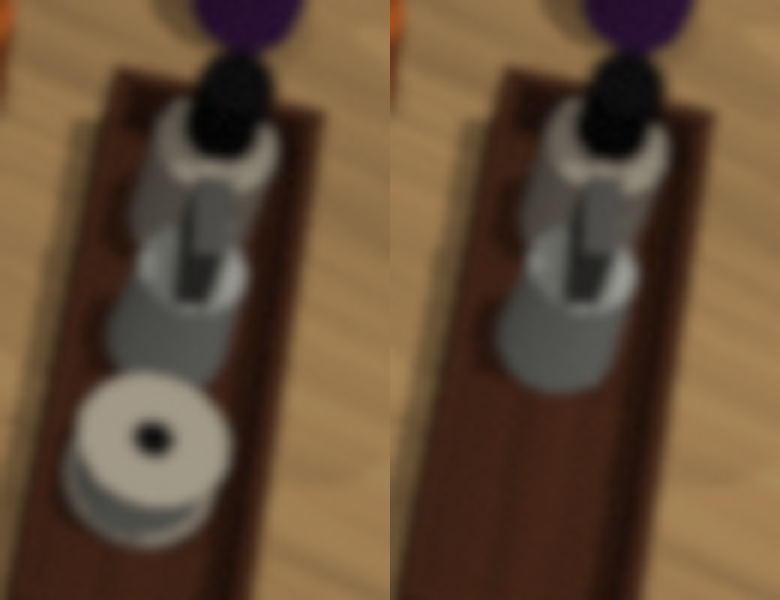

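View pics/j3.png

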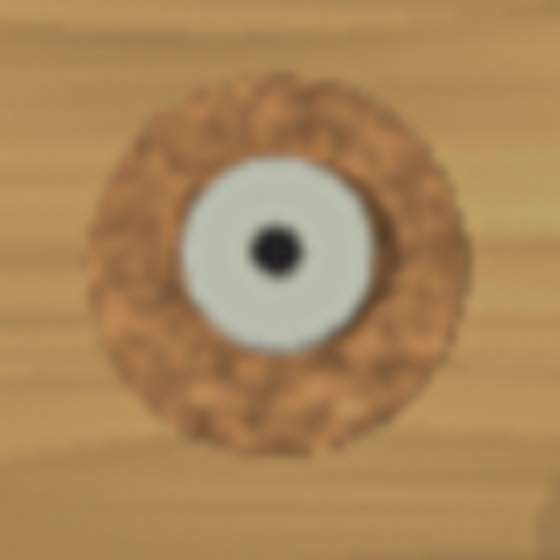

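```bash
python3 - <<'E'
from h import *
t=cv2.imread('pics/full_t7.png');s=cv2.imread('pics/full_s7.png');a=cv2.imread('pics/full_t2.png')
t0=cv2.imread('pics/top0.png');s0=cv2.imread('pics/scene0.png')
g=lambda a:cv2.cvtColor(a,cv2.COLOR_BGR2GRAY).astype(np.float32)
def sh(a,b,x,y,w,h):
    d,r=cv2.phaseCorrelate(g(a)[y:y+h,x:x+w],g(b)[y:y+h,x:x+w],cv2.createHanningWindow((w,h),cv2.CV_32F)); return np.round(d,2),round(r,2)
print("scene stand",sh(s0,s,130,190,85,90),"cutters",sh(s0,s,215,220,60,70))
print("top stand",sh(t0,t,312,118,36,36),"cut",sh(t0,t,266,128,30,70),"plain wood",sh(t0,t,400,110,60,60))
print("reel",plane("top",225+276.5/8-.5,222+251/8-.5,.036),"coaster",plane("top",225+279.5/8-.5,222+264.5/8-.5,.006))
print(ctrl.read_state()["clock"])
ctrl.finish_job()
E
```

```text
scene stand (array([-0.05,  0.01]), 0.97) cutters (array([ 0.  , -0.15]), 0.98)
top stand (array([-0.01, -0.02]), 0.85) cut (array([ 0.07, -0.12]), 0.94) plain wood (array([-0.04,  0.09]), 1.07)
reel [0.53001623 0.00915344 0.036     ] coaster [0.52892951 0.00902131 0.006     ]
43.55
the job is handed in; nothing more can be done
```

I stood the bottle and then the pot on the green mat and laid the reel flat on the coaster. Then I put the pot and the bottle back in the rack, upright, and handed the job in at 43.6 s.

**Reel:** in the last top view it lies about 1 mm from the coaster's centre. An earlier scene-view estimate put it about 3 mm off.

**Pot and bottle:** both stand upright where they started. The before-and-after pictures differ by at most 0.2 px for the pot. The bottle differs by about 0.4 px in the top view, less than 1 mm.

**Bystanders and look-alikes:** the mug and both look-alikes show no movement in the top view. A first check there gave the cutters and the stand a shift of about 0.5 px. A repeat with tighter windows and the other camera gave 0.15 px or less for both.

**Gripper tilt and forces:** the gripper's tilt drifted to about 0.03 rad by the end, with no visible effect on the placings. The highest contact force I read was about 10 N.

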